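Put the vegetable slicer away safely

ROBOT

A 7-joint arm with a two-finger parallel gripper is mounted at the origin on the work surface. World frame = base frame: x ahead of the robot, y to its left, z up, the work surface at z = 0. Lengths are in m, angles in rad, forces in N, time in s.
With the tool pointing down it reaches from about 0.4 to 0.85 m from the base axis. Payload 10.4 kg.
Tool frame: the origin (TCP) lies at the very end of the fingers, on their centre line; the grasp point (between the pads) lies 19 mm behind it; z points along the fingers, y is the line along which they close (so a half turn about z gives the same grasp; the last joint's range is limited). The gripper opens to 85 mm and grips with 20 to 120 N. Pads are 22 mm wide; open, the fingers measure 114 mm over their backs; the gripper's body (76 mm by 85 mm) begins 54 mm behind the grasp point. The pads swing forward as they close: fully open they stand 13 mm farther back than shut.
Start: joints at [1.327, 0.332, -0.065, 1.46, 0.022, 1.35, -0.088], TCP at [0.137, -0.61, 0.2] pointing down, gripper open.
Joint ranges: [-2.6, 2.6], [-0.5, 2.12], [-1.47, 1.34], [0.16, 2.42], [-1.27, 4.41], [0.06, 2.06], [-2.6, 2.6]. Speed limits (rad/s): [2.22, 2.22, 2.79, 2.79, 3.14, 3.14, 3.14].

INTERFACE

Orientations are given as a unit quaternion [x, y, z, w].
In Python, from workcell import * gives the robot as it stands. The module is installed in compiled form; this text tells all that it offers.
- The arm moves only by the tool carry_out, never from a script. Its argument "motion" is a list of rows, each an object with "xyz": the shift along the tool's x, y, z in m, a list of three; "angular": the turn, a rotation vector about the tool's x, y, z in degrees, a list of three. A call has 1 to 12 rows; each row is the pose to reach, as a shift and turn from the pose commanded when the call began, along the tool's axes at that moment; what a row does not reach only later rows make up. A row lasts 1/10 s, in which the tool goes at most 50 mm and 8.59 degrees, less where a joint would pass 70% of its speed; a pose out of reach is approached as far as the arm can. A call with a gripper value outside its range is refused whole. "hand" is the opening, from 0 (shut) to 1 (fully open), set as the call begins (left out, the last holds). The fingers move at their own pace and stop on an object; "grip_force" is the grip in N (left out, the last holds). Time passes only in rows, so rows that repeat a pose let the fingers close. It gives the time, the measured TCP pose, the force, the opening and the grip force at its end, in the units of the state.
- get_obs(): the state, without advancing time (a new reading comes with each control period).
- camera(name): name is "scene" or "top" or "wrist"; returns a dict with "img" (420x560x3 uint8, red, green, blue), "fx", "fy", "cx", "cy" (pixels), "extrinsics" (4x4, takes a point from camera to world coordinates). Camera axes: x right, y up, looking along -z (the intrinsics and any distortion apply to the point x, -y, -z); pixel columns grow to the right and rows downward; lengths in m; the calibration is good to about 2 mm. A picture is of the moment at which its call begins. There is no depth.
- hand_in(): hands the job in; it is judged then, once.
The state is a dict: "clock": time; "joint_pos": joint angles; "joint_velocities": joint speeds; "tau": joint torques, N m; "position": TCP position; "ee_rot": TCP orientation; "ft_force": force on the tool from outside, world axes, zero at the start; "torque": the same for the moment, N m; "grip_width": opening from 0.0 (shut) to 1.0 (fully open); "grasp_force": force on a finger pad.
Only numpy, scipy, OpenCV 4.12 (cv2) and the standard library are available. Lean on these libraries where they do the work, as an engineer would, in place of code of your own. Each camera call takes 0.05 s, during which the arm holds its last target. There are 200 camera calls.

TASK

Make the slicer safe: first turn its dial until the pointer is on the long zero mark, then slide the blade lock all the way to its far end stop. Set the food holder flat on the steel runway, knob up, centred over the blade, lay every blade insert flat in the storage tray, one to a lane, ridge up and with its tab towards the tray's sliding bar, and last of all, when every insert is in, slide the bar fully home over the tabs. Leave the dial at zero and the lock home, and do not disturb the soap bottle, bowl and mug.

Things in the scene. Friction and masses are not known exactly. Their poses are not given: they have to be found in the camera images.
- slicer: Vegetable slicer (mandoline), grey plastic, flat and fixed on the counter: 330 long (x) x 120 wide (y), deck 50 above the counter; steel runway with slanting blade; black carrying loop at the far (+x) end, to 207 from the origin. Origin: centre of underside, z up. Carries the dial (-x end) and the blade lock slide (+y side). Place and yaw vary.
- dial (a joint): Dial angle, rad, counter-clockwise from above positive. 0 = pointer on the zero mark: the one long black line on the deck, in slicer +x direction from the dial; short ticks at 0.5, 1.0 .. 2.5. Starts at 1.4 to 2.4; turn clockwise to zero. Stops at -0.4 and 2.7, so zero is NOT at a stop. Vertical axis at slicer (-105, 0). Friction 0.06 N m; stays where left.
- dial_grip (a point): On the dial's axis, at the top of its black bar grip, 91 above the counter. The bar is 52 long, 14 wide and 28 tall (from 63 to 91 above the counter) on a disc 58 across; the bar's long way lies along the pointer. The white pointer is at one end of the bar. This point's x axis is the pointer's direction.
- lock (a joint): Travel of the blade lock slide, m: 0 = open (near end, towards slicer -x), 0.080 = locked, against its far end stop; it moves in slicer +x. Starts at or near the open end. Friction about 2 N, no spring; it stays where left.
- lock_grip (a point): Top centre of the lock's black grip, 82 above the counter, on the line y = +36 of the slicer (x from +5 when open to +85 when locked). Grip 26 long (x) x 14 wide (y) x 26 tall, with a free deck either side.
- tray: Low grey plastic tray fixed on the counter, 191 x 221. Four lanes along its x, centres at y = -79.5, -26.5, 26.5, 79.5, each 48 wide, inside from x = -75 to +40. Floor 5, wall tops 15 above the counter; dividers 5 thick. Sliding bar at the +x end. A well laid insert has its origin at about x = -32 (play 5 either way), tab to +x. Origin: on the underside, mid-lanes across y; z up. Place, yaw vary.
- bar (a joint): Travel of the tray's retaining bar, m: 0 = open (at tray x = +84, off the lanes), 0.060 = home at its stop, over the tabs (tray x = +24); moves in tray -x. Starts about home, to be opened for loading. Friction 2 N, no spring; stays where left. Its underside is 18 above the counter: it clears walls and tabs (13) but an insert turned the wrong way or not down in its lane blocks it.
- bar_grip (a point): Top centre of the bar's black knob (18 x 18, 28 tall, top 56 above the counter), in the middle of the aluminium bar, which is 20 wide (x), 229 long (y) and 10 thick.
- insert0: Blade insert, white plastic, loose, 110 g, may be absent; all alike. Block 75 long (x) x 40 wide (y) x 18 tall, a grip ridge along the middle of its top (50 long x 12 wide x 26 tall, top 44 above the underside), a flat tab at its +x end (30 long x 26 wide x 8 thick). Origin: centre of the block's underside, below the ridge's middle; z up. Lies ridge up, yaw varies widely.
- insert0_tab (a point): End of the tab of insert0: 67.5 along x from the insert's origin, 4 above its underside.
- insert1: Blade insert, white plastic, loose, 110 g, may be absent; all alike. Block 75 long (x) x 40 wide (y) x 18 tall, a grip ridge along the middle of its top (50 long x 12 wide x 26 tall, top 44 above the underside), a flat tab at its +x end (30 long x 26 wide x 8 thick). Origin: centre of the block's underside, below the ridge's middle; z up. Lies ridge up, yaw varies widely.
- insert1_tab (a point): End of the tab of insert1: 67.5 along x from the insert's origin, 4 above its underside.
- insert2: Blade insert, white plastic, loose, 110 g, may be absent; all alike. Block 75 long (x) x 40 wide (y) x 18 tall, a grip ridge along the middle of its top (50 long x 12 wide x 26 tall, top 44 above the underside), a flat tab at its +x end (30 long x 26 wide x 8 thick). Origin: centre of the block's underside, below the ridge's middle; z up. Lies ridge up, yaw varies widely.
- insert2_tab (a point): End of the tab of insert2: 67.5 along x from the insert's origin, 4 above its underside.
- insert3: Blade insert, white plastic, loose, 110 g, may be absent; all alike. Block 75 long (x) x 40 wide (y) x 18 tall, a grip ridge along the middle of its top (50 long x 12 wide x 26 tall, top 44 above the underside), a flat tab at its +x end (30 long x 26 wide x 8 thick). Origin: centre of the block's underside, below the ridge's middle; z up. Lies ridge up, yaw varies widely.
- insert3_tab (a point): End of the tab of insert3: 67.5 along x from the insert's origin, 4 above its underside.
- holder: Round white food holder, loose, 130 g: disc 64 across x 18 tall, with a knob on top 28 across x 32 tall (top 50 above its underside). Origin: centre of its underside, z up. Stands knob up on the counter. Over the blade its origin is at slicer (60, -22), 50 above the counter: the middle of the blade and of the 66 wide runway.
- soap: Green dish-soap bottle, 60 across, 105 tall; a bystander beyond the work, to be left alone. Origin: centre of its underside.
- bowl: Green plastic bowl, 100 across, 50 tall; a bystander beyond the work, to be left alone. Origin: centre of its underside.
- mug: White mug, 80 across, 90 tall; a bystander beyond the work, to be left alone. Origin: centre of its underside.
Not all that is in view belongs to the job. Leave any brown look-alike of the insert3 alone. Leave any yellow look-alike of the insert0 alone.

How it is judged:
On the way, in this order (a step that is already met when the one before it is completed fails the run):
1. the dial's pointer is on zero (value of joint dial between -0.12 and 0.12 rad), for 0.3 s.
2. then the blade lock is at its far end stop (value of joint lock above 0.075 m), for 0.2 s.
3. last, with every insert in a lane and the food holder over the blade, the bar is home (x of insert0 in the frame of tray between -0.045 and -0.02 m and z of insert0 in the frame of tray between -0.002 and 0.01 m and angle between each of insert0, insert1, insert2, insert3, holder's own z axis and vertical below 0.12 rad and x of each of insert0_tab, insert1_tab, insert2_tab, insert3_tab in the frame of tray above 0.02 m and (y of insert0 in the frame of tray between -0.0885 and -0.0705 m or y of insert0 in the frame of tray between -0.0355 and -0.0175 m or y of insert0 in the frame of tray between 0.0175 and 0.0355 m or y of insert0 in the frame of tray between 0.0705 and 0.0885 m) and x of insert1 in the frame of tray between -0.045 and -0.02 m and z of insert1 in the frame of tray between -0.002 and 0.01 m and (y of insert1 in the frame of tray between -0.0885 and -0.0705 m or y of insert1 in the frame of tray between -0.0355 and -0.0175 m or y of insert1 in the frame of tray between 0.0175 and 0.0355 m or y of insert1 in the frame of tray between 0.0705 and 0.0885 m) and x of insert2 in the frame of tray between -0.045 and -0.02 m and z of insert2 in the frame of tray between -0.002 and 0.01 m and (y of insert2 in the frame of tray between -0.0885 and -0.0705 m or y of insert2 in the frame of tray between -0.0355 and -0.0175 m or y of insert2 in the frame of tray between 0.0175 and 0.0355 m or y of insert2 in the frame of tray between 0.0705 and 0.0885 m) and x of insert3 in the frame of tray between -0.045 and -0.02 m and z of insert3 in the frame of tray between -0.002 and 0.01 m and (y of insert3 in the frame of tray between -0.0885 and -0.0705 m or y of insert3 in the frame of tray between -0.0355 and -0.0175 m or y of insert3 in the frame of tray between 0.0175 and 0.0355 m or y of insert3 in the frame of tray between 0.0705 and 0.0885 m) and x of holder in the frame of slicer between 0.03 and 0.09 m and y of holder in the frame of slicer between -0.037 and -0.007 m and z of holder in the frame of slicer between 0.044 and 0.056 m and value of joint bar above 0.055 m), for 0.2 s.
At the end, for the whole second after the job is handed in: Dial within 0.12 rad of zero; lock and bar within 5 mm of their stops; holder flat on the deck, centre within 30 mm along and 15 mm across of the blade middle; every insert flat (0.12 rad) on the floor of a lane, within 9 mm of its centre line, tab towards the bar; all at rest, released (all of step 1 and all of step 3 and value of joint lock above 0.075 m and linear speed of each of insert0, insert1, insert2, insert3, holder below 0.02 m/s); the robot touches nothing.
It fails at once if the soap is pushed more than 30 mm or knocked over (distance of soap from where it was at the start of the episode above 0.03 m or angle between soap's own z axis and vertical above 0.5 rad).
It fails at once if the bowl is pushed more than 30 mm or knocked over (distance of bowl from where it was at the start of the episode above 0.03 m or angle between bowl's own z axis and vertical above 0.5 rad).
It fails at once if the mug is pushed more than 30 mm or knocked over (distance of mug from where it was at the start of the episode above 0.03 m or angle between mug's own z axis and vertical above 0.5 rad).
Of insert0, insert1, insert2, insert3 only 3 to 4 are there at a start; the rules pass over those that are not, and their reading is None.
At some moment in a run one of insert0, insert1, insert2, insert3 may be knocked a few centimetres aside while the robot is not near it.
Once in a run the grip may slacken for a moment while it holds something.
It also fails if it takes over 208 s, if anything falls off the work surface, if the arm or the gripper's body presses on something with over 40 N, if the wrist force passes 120 N, or if a joint passes its speed limit or range.

## Working session

There is one attempt and no reset: what is moved stays moved. The work goes in short steps, Python scripts to look and compute and a tool call to move; the robot and the scene stay as the last step left them, time stands still between calls to the robot, and variables do not carry over. Pictures are saved under pics/ and viewed, at most 14 in all, crops included, and the job is handed in when it is done.

Besides the shell and the picture viewer there is one more tool, called by a JSON object that holds its "op" and its "data", one argument or row to a line. carry_out: Moves the arm, as the interface text tells. Its arguments: {"type":"object","properties":{"motion":{"type":"array"},"hand":{"type":"number"},"grip_force":{"type":"number"}},"required":["motion"]}

```bash
mkdir -p pics; python3 - <<'E'
from workcell import *
import cv2,numpy as np
o=get_obs();print({k:np.round(v,3).tolist() for k,v in o.items()})
for n in("top","scene"):
    c=camera(n);cv2.imwrite(f"pics/{n}0.png",c["img"][:,:,::-1]);print(n,c["fx"],c["fy"],c["cx"],c["cy"],np.round(c["extrinsics"],4).tolist(),[k for k in c])
E
```

```text
{'clock': 0.0, 'joint_pos': [1.327, 0.333, -0.065, 1.461, 0.022, 1.35, -0.089], 'joint_velocities': [0.001, -0.001, 0.0, -0.001, -0.001, -0.001, -0.001], 'tau': [-0.0, -62.546, 0.049, -39.161, 0.016, 0.01, -0.0], 'position': [0.137, -0.609, 0.199], 'ee_rot': [0.994, 0.11, -0.0, -0.001], 'ft_force': [-0.056, 0.191, -0.648], 'torque': [0.003, 0.006, -0.054], 'grasp_force': 0.0, 'grip_width': 1.003}
top 505.3423235775886 505.3423235775886 291.2432298561918 208.77775213109837 [[0.0325, 0.9774, -0.2089, 0.2736], [-0.9995, 0.0318, -0.0069, -0.0146], [-0.0002, 0.209, 0.9779, 1.3786], [0.0, 0.0, 0.0, 1.0]] ['img', 'fx', 'fy', 'cx', 'cy', 'extrinsics']
scene 386.04319955769836 386.04319955769836 282.315950200008 209.58945192890275 [[0.8766, -0.3615, 0.3176, 0.8393], [0.4811, 0.6436, -0.5953, -0.5334], [0.0108, 0.6746, 0.7381, 0.7226], [0.0, 0.0, 0.0, 1.0]] ['img', 'fx', 'fy', 'cx', 'cy', 'extrinsics']
```

View pics/top0.png

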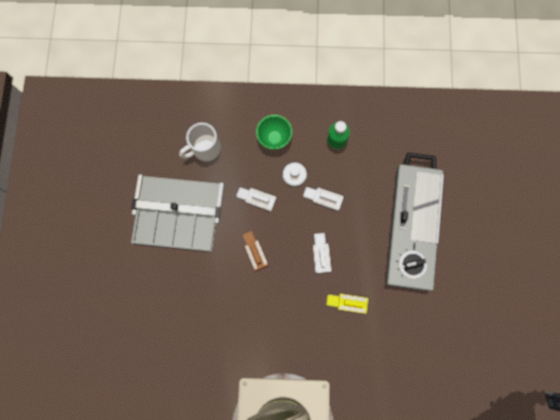

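View pics/scene0.png

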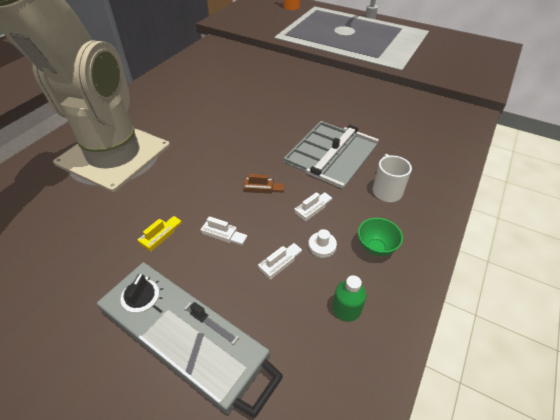

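Candidates for inserts: white at top (260,199), (326,198) and (321,253), brown look-alike (256,252), yellow look-alike (348,303). I choose the three white ones. The holder is at (294,174), and the bar knob at (174,206). I'll check this in a close crop and measure.

```bash
cat > h.py <<'E'
from workcell import *
import cv2,numpy as np
from scipy.spatial.transform import Rotation as R
def p2w(c,uv,z):
    uv=np.atleast_2d(np.array(uv,float));E=c["extrinsics"]
    d=np.c_[(uv[:,0]-c["cx"])/c["fx"],-(uv[:,1]-c["cy"])/c["fy"],-np.ones(len(uv))]@E[:3,:3].T
    o=E[:3,3];return (o+d*((z-o[2])/d[:,2])[:,None])[:,:2]
def w2p(c,p):
    E=c["extrinsics"];q=(np.atleast_2d(p)-E[:3,3])@E[:3,:3]
    return np.c_[c["cx"]+c["fx"]*q[:,0]/-q[:,2],c["cy"]-c["fy"]*q[:,1]/-q[:,2]]
def move(x,y,z,xdir=None):
    """shift in tool axes and z-turn from present pose to world target (tool down, tool x along xdir deg)"""
    o=get_obs();r=R.from_quat(o["ee_rot"]);s=r.inv().apply(np.array([x,y,z])-o["position"])
    out=[np.round(s*1000,1)]
    if xdir is not None:
        a=np.radians(xdir);X=np.array([np.cos(a),np.sin(a),0]);Z=np.array([0,0,-1.])
        t=R.from_matrix(np.c_[X,np.cross(Z,X),Z]);out.append(np.round((r.inv()*t).as_rotvec(degrees=True),1))
    return out
E
python3 - <<'E'
from h import *
c=camera("top");im=c["img"];hsv=cv2.cvtColor(im,cv2.COLOR_RGB2HSV)
# rectify the working area (plane z=0.02) at 1px=1mm for display
m=((hsv[...,2]>130)&(hsv[...,1]<50)).astype(np.uint8)
m[:110]=0;m[340:]=0
n,l,s,ce=cv2.connectedComponentsWithStats(m)
for i in range(1,n):
    if s[i,4]<60: continue
    ys,xs=np.where(l==i);w=p2w(c,np.c_[xs,ys],0.02)
    (cx,cy),(a,b),t=cv2.minAreaRect((w*1000).astype(np.float32))
    print(s[i].tolist(),ce[i].round(1),"rect",round(cx),round(cy),round(a),round(b),round(t))
C=cv2.resize(im[140:320,120:460],None,fx=2.35,fy=2.35,interpolation=cv2.INTER_CUBIC)
cv2.imwrite("pics/crop1.png",C[:,:,::-1])
E
```

```text
[335, 120, 12, 13, 116] [340.3 126. ] rect 809 -136 33 34 48
[179, 122, 38, 36, 706] [199.1 140.6] rect 753 261 90 117 75
[282, 162, 25, 24, 475] [294.2 173.6] rect 665 -9 67 67 2
[388, 165, 56, 125, 4977] [416.5 224.8] rect 529 -348 126 336 84
[131, 174, 93, 77, 5586] [175.8 212.2] rect 545 313 243 194 86
[236, 187, 41, 24, 587] [256.6 197.6] rect 594 95 109 46 72
[303, 187, 41, 24, 590] [323.8 197.2] rect 601 -90 109 46 73
[313, 232, 19, 41, 616] [321.3 253.6] rect 447 -90 109 46 5
[256, 241, 11, 23, 81] [260.9 252.2] rect 442 73 66 9 26
[246, 246, 11, 23, 83] [250.7 257.2] rect 428 100 65 9 25
```

View pics/crop1.png

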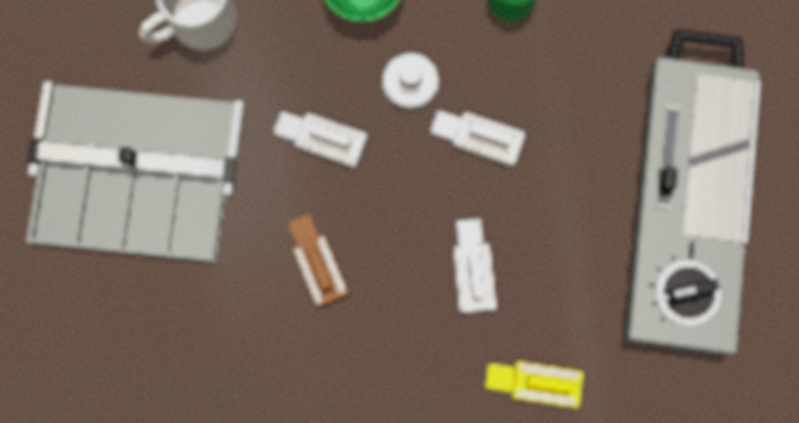

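```bash
python3 - <<'E'
from h import *
c=camera("top");im=c["img"];hsv=cv2.cvtColor(im,cv2.COLOR_RGB2HSV)
m=((hsv[...,2]>100)&(hsv[...,1]<60)).astype(np.uint8)
n,l,s,ce=cv2.connectedComponentsWithStats(m)
for u,v,z in((400,180,.05),(150,230,.015)):
    i=l[v,u];ys,xs=np.where(l==i);w=p2w(c,np.c_[xs,ys],z)
    r=cv2.minAreaRect((w*1000).astype(np.float32));print(s[i],r, cv2.boxPoints(r).round().tolist())
def tw(u,v):return(120+u/2.35,140+v/2.35)
for nm,p,z in(("dial",(691,291),.09),("lock",(668,175),.082),("barknob",(128,155),.056),("longmark",(691,250),.05)):
    print(nm,p2w(c,[tw(*p)],z).round(4))
w=camera("wrist");o=get_obs();r=R.from_quat(o["ee_rot"])
E=w["extrinsics"];print("wrist cam in tool",r.inv().apply(E[:3,3]-o["position"]).round(4),(r.inv().as_matrix()@E[:3,:3]).round(3),w["fx"],w["cx"],w["cy"])
print(move(.43,-.335,.25,-92),move(.43,-.335,.25,88))
E
```

```text
[ 387  164   58  127 5385] ((523.61865234375, -340.5442810058594), (127.7081069946289, 333.4971008300781), 84.11988830566406) [[351.0, -387.0], [683.0, -421.0], [696.0, -294.0], [364.0, -260.0]]
[ 130  174  147   79 6806] ((548.5061645507812, 238.8546142578125), (395.6088562011719, 217.4415283203125), 86.33831024169922) [[427.0, 48.0], [644.0, 35.0], [670.0, 429.0], [453.0, 443.0]]
dial [[ 0.4157 -0.3228]]
lock [[ 0.545  -0.3015]]
barknob [[0.5537 0.3078]]
longmark [[ 0.4663 -0.3333]]
wrist cam in tool [ 0.0713 -0.0006 -0.1732] [[ 0.001  0.96   0.279]
 [ 1.    -0.001  0.   ]
 [ 0.001  0.279 -0.96 ]] 362.7320608773988 277.2055238137481 209.2825027296058
[array([ 346.2, -203.8,  -50.1]), array([ -0. ,   0. , 104.7])] [array([ 346.2, -203.8,  -50.1]), array([ -0. ,  -0. , -75.3])]
```

{"op": "carry_out", "data": {
  "motion": [
    {"xyz": [0.335,-0.213,-0.08],"angular": [0,0,-80]},
    {"xyz": [0.335,-0.213,-0.08],"angular": [0,0,-80]},
    {"xyz": [0.335,-0.213,-0.08],"angular": [0,0,-80]},
    {"xyz": [0.335,-0.213,-0.08],"angular": [0,0,-80]},
    {"xyz": [0.335,-0.213,-0.08],"angular": [0,0,-80]},
    {"xyz": [0.335,-0.213,-0.08],"angular": [0,0,-80]},
    {"xyz": [0.335,-0.213,-0.08],"angular": [0,0,-80]},
    {"xyz": [0.335,-0.213,-0.08],"angular": [0,0,-80]},
    {"xyz": [0.335,-0.213,-0.08],"angular": [0,0,-80]},
    {"xyz": [0.335,-0.213,-0.08],"angular": [0,0,-80]},
    {"xyz": [0.335,-0.213,-0.08],"angular": [0,0,-80]},
    {"xyz": [0.335,-0.213,-0.08],"angular": [0,0,-80]}
  ],
  "hand": 1
}}

```text
clock: 1.45
position: [0.4168, -0.3289, 0.28]
ee_rot: [0.691, 0.722, -0.0, -0.0]
ft_force: [0.2, -0.4, -0.6]
grip_width: 0.996
grasp_force: 0.0
```

```bash
python3 - <<'E'
from h import *
o=get_obs();print(o["position"],o["joint_pos"])
c=camera("wrist");cv2.imwrite("pics/w1.png",c["img"][:,:,::-1])
E
```

```text
[ 0.4168286  -0.32889388  0.27999953] [ 0.99762012  0.12150833 -0.45456466  1.55961856  0.05360074  1.47300139
  0.58458499]
```

View pics/w1.png

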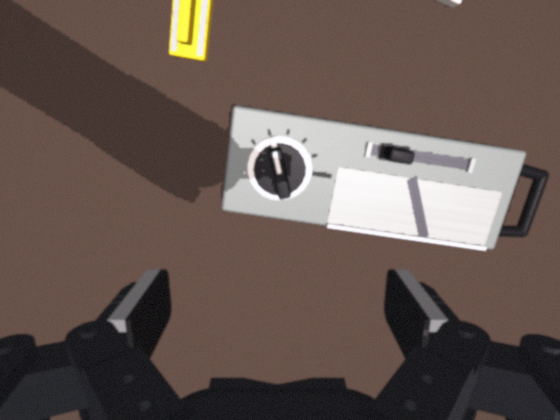

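The wrist view shows the slicer deck with corners at about (234,106), (524,152), (497,248) and (223,211). The dial bar runs from (274,152), its white pointer end, to (283,194). The zero mark is at (322,175) and the lock grip at (396,154). Next I measure the deck rectangle, bar and lock.

```bash
cat >> h.py <<'E'
def slicer(c,u,v):
    hsv=cv2.cvtColor(c["img"],cv2.COLOR_RGB2HSV)
    m=((hsv[...,2]>100)&(hsv[...,1]<60)).astype(np.uint8)
    n,l,s,ce=cv2.connectedComponentsWithStats(m)
    ys,xs=np.where(l==l[v,u]);w=p2w(c,np.c_[xs,ys],.05)
    return cv2.minAreaRect((w*1000).astype(np.float32))
E
python3 - <<'E'
from h import *
c=camera("wrist")
r=slicer(c,240,130);print(r)
for nm,p,z in(("lock",(399,155),.082),("bar top a",(274,152),.091),("bar top b",(283,194),.091),("disc",(280,167),.063),("mark",(330,175),.05),("corner00",(223,210),.05),("c01",(234,106),.05),("c10",(497,248),.05),("c11",(524,152),.05)):
    print(nm,p2w(c,[p],z).round(4))
C=cv2.resize(c["img"][90:260,210:550],None,fx=2.35,fy=2.35,interpolation=cv2.INTER_CUBIC)
cv2.imwrite("pics/w1c.png",C[:,:,::-1])
E
```

```text
((523.2359619140625, -337.9111328125), (125.22241973876953, 330.11151123046875), 83.91949462890625)
lock [[ 0.5406 -0.3018]]
bar top a [[ 0.4129 -0.3033]]
bar top b [[ 0.4239 -0.3459]]
disc [[ 0.42   -0.3228]]
mark [[ 0.4769 -0.3315]]
corner00 [[ 0.3566 -0.378 ]]
c01 [[ 0.368  -0.2615]]
c10 [[ 0.6838 -0.4108]]
c11 [[ 0.6893 -0.2962]]
```

View pics/w1c.png

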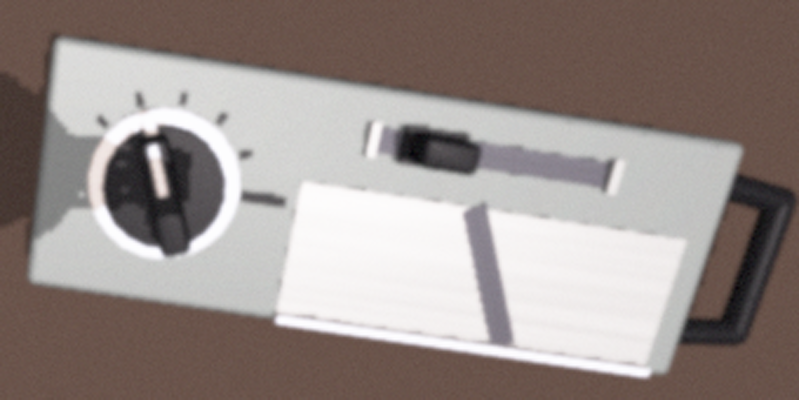

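{"op": "carry_out", "data": {
  "motion": [
    {"xyz": [0.003,0.002,0.05],"angular": [0,0,-8]},
    {"xyz": [0.003,0.002,0.1],"angular": [0,0,-12]},
    {"xyz": [0.003,0.002,0.15],"angular": [0,0,-12]},
    {"xyz": [0.003,0.002,0.18],"angular": [0,0,-12]},
    {"xyz": [0.003,0.002,0.2],"angular": [0,0,-12]},
    {"xyz": [0.003,0.002,0.213],"angular": [0,0,-12]},
    {"xyz": [0.003,0.002,0.213],"angular": [0,0,-12]}
  ]
}}

```text
clock: 2.25
position: [0.4181, -0.3252, 0.0658]
ee_rot: [0.612, 0.791, 0.0, -0.001]
ft_force: [-0.2, 0.3, -0.1]
grip_width: 0.997
grasp_force: 0.0
```

{"op": "carry_out", "data": {
  "motion": [
    {"xyz": [0,0,0],"angular": [0,0,0]},
    {"xyz": [0,0,0],"angular": [0,0,0]},
    {"xyz": [0,0,0],"angular": [0,0,0]},
    {"xyz": [0,0,0],"angular": [0,0,0]},
    {"xyz": [0,0,0],"angular": [0,0,0]},
    {"xyz": [0,0,0],"angular": [0,0,0]},
    {"xyz": [0,0,0],"angular": [0,0,0]},
    {"xyz": [0,0,0],"angular": [0,0,0]}
  ],
  "hand": 0,
  "grip_force": 40
}}

```text
clock: 3.05
position: [0.419, -0.3256, 0.0671]
ee_rot: [0.611, 0.791, -0.0, 0.0]
ft_force: [-0.4, -0.8, -0.0]
grip_width: -0.002
grasp_force: 0.0
```

```bash
python3 - <<'E'
from h import *
o=get_obs();print(o["position"],o["grip_width"])
c=camera("wrist");print(c["extrinsics"].round(3).tolist())
s=camera("scene")
a=cv2.resize(c["img"],(400,300));b=cv2.resize(s["img"][200:420,60:340],(400,300))
cv2.imwrite("pics/w2.png",np.hstack([a,b])[:,:,::-1])
E
```

```text
[ 0.41897251 -0.32555898  0.06711283] -0.0016702025876418262
[[0.967, -0.243, -0.071, 0.401], [0.254, 0.929, 0.27, -0.256], [0.0, -0.279, 0.96, 0.24], [0.0, 0.0, 0.0, 1.0]]
```

View pics/w2.png

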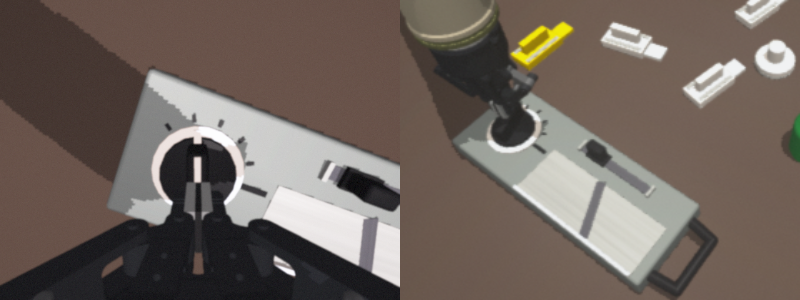

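```bash
python3 - <<'E'
from h import *
o=get_obs();c=camera("wrist");p=o["position"];print(o["grip_width"],o["grasp_force"])
print(w2p(c,[p,p+[0,0,.019],[*p[:2],.091]]))
cv2.imwrite("pics/w3.png",cv2.resize(c["img"][150:360,140:440],None,fx=2.6,fy=2.6,interpolation=cv2.INTER_CUBIC)[:,:,::-1])
E
```

```text
0.002204650860195581 0.0
[[276.11993162 248.94694768]
 [276.02083789 264.68447151]
 [275.99177014 269.30085303]]
```

View pics/w3.png

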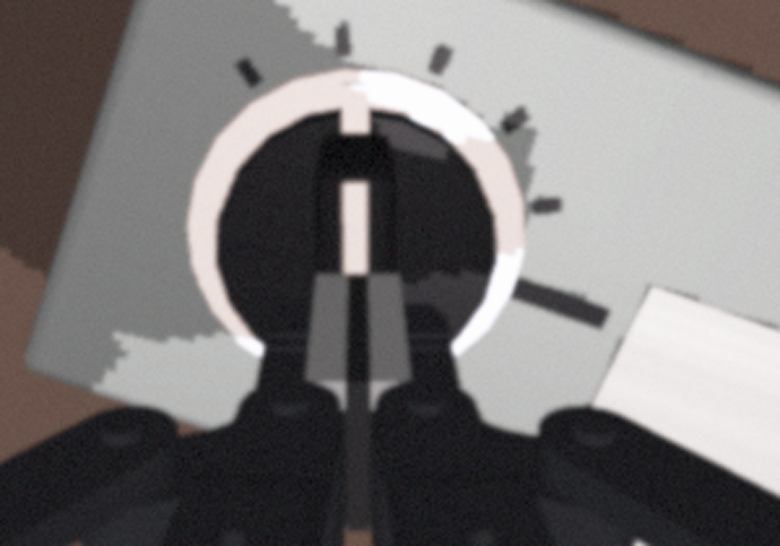

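```bash
python3 - <<'E'
from h import *
o=get_obs();c=camera("wrist");p=o["position"];r=R.from_quat(o["ee_rot"])
def cr(a,b,z):
    q=p+r.apply([a,b,0]);q[2]=z;return ((w2p(c,[q])[0]-[140,150])*2.6).round()
for z in(.05,.063,.08,.091):print(z,[cr(a,b,z).tolist() for a in(.029,.026,0) for b in(-.007,.007)])
print("tips",[cr(.011,b,.067).tolist() for b in(-.01,.01)],[cr(.011,b,.09).tolist() for b in(-.01,.01)])
E
```

```text
0.05 [[320.0, 95.0], [388.0, 95.0], [320.0, 109.0], [388.0, 109.0], [322.0, 227.0], [387.0, 227.0]]
0.063 [[318.0, 109.0], [390.0, 109.0], [318.0, 124.0], [390.0, 125.0], [319.0, 249.0], [389.0, 249.0]]
0.08 [[314.0, 132.0], [394.0, 132.0], [314.0, 148.0], [393.0, 148.0], [316.0, 284.0], [392.0, 284.0]]
0.091 [[311.0, 149.0], [396.0, 149.0], [311.0, 167.0], [396.0, 167.0], [313.0, 310.0], [394.0, 310.0]]
tips [[303.0, 204.0], [405.0, 204.0]] [[295.0, 249.0], [412.0, 249.0]]
```

{"op": "carry_out", "data": {
  "motion": [
    {"xyz": [0,0,0],"angular": [0,0,7]},
    {"xyz": [0,0,0],"angular": [0,0,14]},
    {"xyz": [0,0,0],"angular": [0,0,20]},
    {"xyz": [0,0,0],"angular": [0,0,20]},
    {"xyz": [0,0,0],"angular": [0,0,20]}
  ]
}}

```text
clock: 3.75
position: [0.419, -0.3255, 0.0671]
ee_rot: [0.738, 0.675, -0.0, 0.0]
ft_force: [0.1, -0.6, -0.3]
grip_width: -0.001
grasp_force: 0.0
```

```bash
python3 - <<'E'
from h import *
o=get_obs();c=camera("wrist");p=o["position"];print(o["grip_width"],o["grasp_force"],p,o["ft_force"],o["torque"])
cv2.imwrite("pics/w4.png",cv2.resize(c["img"][150:360,140:440],None,fx=2.6,fy=2.6,interpolation=cv2.INTER_CUBIC)[:,:,::-1])
E
```

```text
-0.0009135810943809959 0.0 [ 0.41901845 -0.32550981  0.06711989] [ 0.12551455 -0.58078236 -0.30557756] [ 0.04178409 -0.01206578  0.06898396]
```

View pics/w4.png

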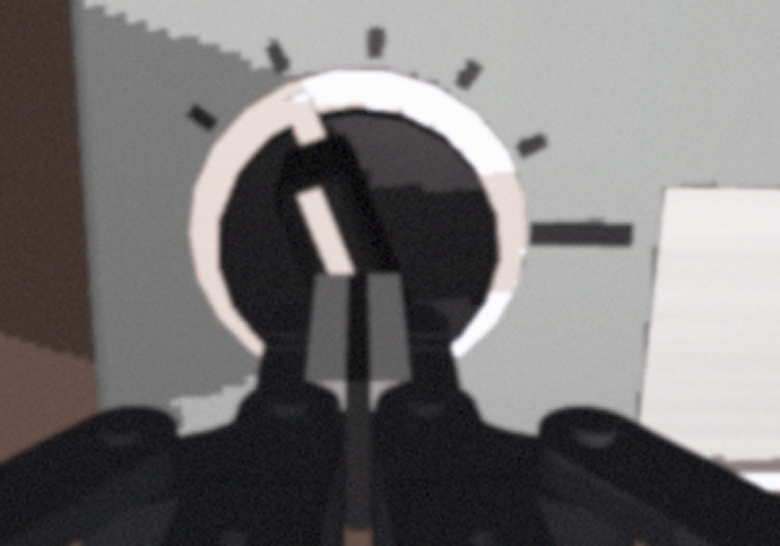

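The view shows the dial hasn't moved: the bar still points at crop (310,130), and the fingers closed above it. So the real fingertips may sit higher than I assumed. I'll probe downward gently with the fingers closed to find contact.

{"op": "carry_out", "data": {
  "motion": [
    {"xyz": [0,0,0.002],"angular": [0,0,0]},
    {"xyz": [0,0,0.004],"angular": [0,0,0]},
    {"xyz": [0,0,0.004],"angular": [0,0,0]}
  ]
}}

```text
clock: 4.1
position: [0.4187, -0.3254, 0.0627]
ee_rot: [0.739, 0.674, -0.0, -0.0]
ft_force: [0.4, -0.1, -0.3]
grip_width: -0.003
grasp_force: 0.0
```

{"op": "carry_out", "data": {
  "motion": [
    {"xyz": [0,0,0.002],"angular": [0,0,0]},
    {"xyz": [0,0,0.004],"angular": [0,0,0]},
    {"xyz": [0,0,0.004],"angular": [0,0,0]}
  ]
}}

```text
clock: 4.4
position: [0.4191, -0.3257, 0.0599]
ee_rot: [0.739, 0.673, -0.0, 0.0]
ft_force: [-3.4, 2.2, 9.3]
grip_width: 0.001
grasp_force: 4.6
```

{"op": "carry_out", "data": {
  "motion": [
    {"xyz": [0,0,-0.015],"angular": [0,0,0]},
    {"xyz": [0,0,-0.04],"angular": [0,0,-7]},
    {"xyz": [0,0,-0.04],"angular": [0,0,-14]},
    {"xyz": [0,0,-0.04],"angular": [0,0,-20]},
    {"xyz": [0,0,-0.04],"angular": [0,0,-20]},
    {"xyz": [0,0,-0.04],"angular": [0,0,-20]},
    {"xyz": [0,0,-0.015],"angular": [0,0,-20]},
    {"xyz": [0,0,0.005],"angular": [0,0,-20]},
    {"xyz": [0,0,0.015],"angular": [0,0,-20]},
    {"xyz": [0,0,0.021],"angular": [0,0,-20]},
    {"xyz": [0,0,0.021],"angular": [0,0,-20]}
  ],
  "hand": 1
}}

```text
clock: 5.5
position: [0.4189, -0.3254, 0.0379]
ee_rot: [0.611, 0.791, 0.0, -0.0]
ft_force: [-0.1, -0.9, -0.3]
grip_width: 0.998
grasp_force: 0.0
```

{"op": "carry_out", "data": {
  "motion": [
    {"xyz": [0,0,0],"angular": [0,0,0]},
    {"xyz": [0,0,0],"angular": [0,0,0]},
    {"xyz": [0,0,0],"angular": [0,0,0]},
    {"xyz": [0,0,0],"angular": [0,0,0]},
    {"xyz": [0,0,0],"angular": [0,0,0]},
    {"xyz": [0,0,0],"angular": [0,0,0]},
    {"xyz": [0,0,0],"angular": [0,0,0]},
    {"xyz": [0,0,0],"angular": [0,0,0]}
  ],
  "hand": 0
}}

```text
clock: 6.3
position: [0.4188, -0.3258, 0.0385]
ee_rot: [0.611, 0.791, -0.0, -0.0]
ft_force: [-2.8, 1.1, 5.4]
grip_width: 0.159
grasp_force: 42.0
```

{"op": "carry_out", "data": {
  "motion": [
    {"xyz": [0,0,-0.001],"angular": [0,0,7]},
    {"xyz": [0,0,-0.001],"angular": [0,0,14]},
    {"xyz": [0,0,-0.001],"angular": [0,0,21]},
    {"xyz": [0,0,-0.001],"angular": [0,0,28]},
    {"xyz": [0,0,-0.001],"angular": [0,0,35]},
    {"xyz": [0,0,-0.001],"angular": [0,0,42]},
    {"xyz": [0,0,-0.001],"angular": [0,0,49]},
    {"xyz": [0,0,-0.001],"angular": [0,0,55]},
    {"xyz": [0,0,-0.001],"angular": [0,0,55]}
  ]
}}

```text
clock: 7.2
position: [0.4199, -0.326, 0.0386]
ee_rot: [0.908, 0.418, 0.001, 0.001]
ft_force: [7.5, -5.3, -9.9]
grip_width: 0.155
grasp_force: 40.0
```

{"op": "carry_out", "data": {
  "motion": [
    {"xyz": [0,0,0],"angular": [0,0,7]},
    {"xyz": [0,0,0],"angular": [0,0,14]},
    {"xyz": [0,0,0],"angular": [0,0,21]},
    {"xyz": [0,0,0],"angular": [0,0,28]},
    {"xyz": [0,0,0],"angular": [0,0,35]},
    {"xyz": [0,0,0],"angular": [0,0,42]},
    {"xyz": [0,0,0],"angular": [0,0,49]},
    {"xyz": [0,0,0],"angular": [0,0,55.5]},
    {"xyz": [0,0,0],"angular": [0,0,55.5]},
    {"xyz": [0,0,0],"angular": [0,0,55.5]}
  ]
}}

```text
clock: 8.2
position: [0.4203, -0.3271, 0.0386]
ee_rot: [0.999, -0.051, 0.002, 0.001]
ft_force: [9.4, -9.0, -15.1]
grip_width: 0.151
grasp_force: 39.4
```

{"op": "carry_out", "data": {
  "motion": [
    {"xyz": [0,0,0],"angular": [0,0,0]},
    {"xyz": [0,0,0],"angular": [0,0,0]},
    {"xyz": [0,0,0],"angular": [0,0,0]},
    {"xyz": [0,0,0],"angular": [0,0,0]},
    {"xyz": [0,0,-0.02],"angular": [0,0,0]},
    {"xyz": [0,0,-0.06],"angular": [0,0,0]},
    {"xyz": [0.03,0,-0.1],"angular": [0,0,0]},
    {"xyz": [0.05,0,-0.14],"angular": [0,0,0]},
    {"xyz": [0.05,0,-0.18],"angular": [0,0,0]},
    {"xyz": [0.05,0,-0.18],"angular": [0,0,0]},
    {"xyz": [0.05,0,-0.18],"angular": [0,0,0]}
  ],
  "hand": 1
}}

```text
clock: 9.3
position: [0.469, -0.3308, 0.2199]
ee_rot: [0.999, -0.051, 0.001, 0.0]
ft_force: [-1.1, -0.3, 0.4]
grip_width: 0.998
grasp_force: 0.0
```

```bash
python3 - <<'E'
from h import *
o=get_obs();print(o["position"],o["joint_pos"].round(2))
c=camera("wrist");t=camera("top")
a=cv2.resize(c["img"],(440,330));b=cv2.resize(t["img"][150:315,370:535],(330,330),interpolation=cv2.INTER_CUBIC)
cv2.imwrite("pics/w5.png",np.hstack([a,b])[:,:,::-1])
E
```

```text
[ 0.46903532 -0.33080595  0.21986416] [ 0.69  0.22 -0.19  1.57  0.04  1.36 -1.17]
```

View pics/w5.png

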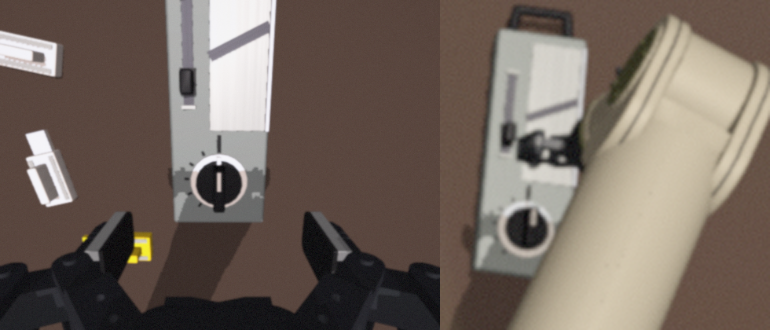

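The picture shows the dial pointer at (219,160) lined up with the long mark at (219,145). Next the lock: measure its grip, and also the finger offset.

```bash
python3 - <<'E'
from h import *
c=camera("wrist");print(slicer(c,230,200))
hsv=cv2.cvtColor(c["img"],cv2.COLOR_RGB2HSV);m=(hsv[...,2]<60).astype(np.uint8)
n,l,s,ce=cv2.connectedComponentsWithStats(m)
for i in range(1,n):
    if s[i,4]>40 and s[i,1]<280: 
        print(s[i],ce[i].round(1),p2w(c,[ce[i]],.082).round(4),p2w(c,[ce[i]],.069).round(4))
E
```

```text
((491.90087890625, -335.11614990234375), (121.44837188720703, 261.1014099121094), 83.91129302978516)
[229  86  19  34 334] [239.4 103.6] [[ 0.542  -0.3059]] [[ 0.5421 -0.3045]]
[ 251  206   57   64 2328] [278.9 234.2] [[ 0.4257 -0.3267]] [[ 0.4209 -0.3262]]
[    0   269   560   151 44094] [277.4 370. ] [[ 0.2793 -0.3104]] [[ 0.2684 -0.3093]]
```

{"op": "carry_out", "data": {
  "motion": [
    {"xyz": [0.05,-0.02,0.03],"angular": [0,0,0]},
    {"xyz": [0.07,-0.034,0.07],"angular": [0,0,0]},
    {"xyz": [0.07,-0.034,0.12],"angular": [0,0,0]},
    {"xyz": [0.07,-0.034,0.16],"angular": [0,0,0]},
    {"xyz": [0.07,-0.034,0.18],"angular": [0,0,0]},
    {"xyz": [0.07,-0.034,0.188],"angular": [0,0,0]},
    {"xyz": [0.07,-0.034,0.188],"angular": [0,0,0]}
  ]
}}

```text
clock: 10.15
position: [0.5409, -0.3036, 0.0299]
ee_rot: [0.999, -0.051, -0.001, -0.001]
ft_force: [0.1, -0.3, 0.2]
grip_width: 0.997
grasp_force: 0.0
```

{"op": "carry_out", "data": {
  "motion": [
    {"xyz": [0,0,0],"angular": [0,0,0]},
    {"xyz": [0,0,0],"angular": [0,0,0]},
    {"xyz": [0,0,0],"angular": [0,0,0]},
    {"xyz": [0,0,0],"angular": [0,0,0]},
    {"xyz": [0,0,0],"angular": [0,0,0]},
    {"xyz": [0,0,0],"angular": [0,0,0]},
    {"xyz": [0,0,0],"angular": [0,0,0]}
  ],
  "hand": 0,
  "grip_force": 25
}}

```text
clock: 10.85
position: [0.5421, -0.304, 0.0317]
ee_rot: [0.999, -0.051, 0.0, 0.0]
ft_force: [-1.2, 1.9, 6.6]
grip_width: 0.156
grasp_force: 28.5
```

{"op": "carry_out", "data": {
  "motion": [
    {"xyz": [0.008,0,0],"angular": [0,0,0]},
    {"xyz": [0.018,0,0],"angular": [0,0,0]},
    {"xyz": [0.028,0,0],"angular": [0,0,0]},
    {"xyz": [0.038,0,0],"angular": [0,0,0]},
    {"xyz": [0.048,0,0],"angular": [0,0,0]},
    {"xyz": [0.056,0,0],"angular": [0,0,0]},
    {"xyz": [0.062,0,0],"angular": [0,0,0]},
    {"xyz": [0.066,0,0],"angular": [0,0,0]},
    {"xyz": [0.069,0,0],"angular": [0,0,0]},
    {"xyz": [0.071,0,0],"angular": [0,0,0]},
    {"xyz": [0.071,0,0],"angular": [0,0,0]}
  ]
}}

```text
clock: 11.95
position: [0.61, -0.3113, 0.0316]
ee_rot: [0.999, -0.051, -0.003, -0.0]
ft_force: [-14.5, 4.2, 14.5]
grip_width: 0.157
grasp_force: 29.8
```

{"op": "carry_out", "data": {
  "motion": [
    {"xyz": [0.002,0,0],"angular": [0,0,0]},
    {"xyz": [0.003,0,0],"angular": [0,0,0]},
    {"xyz": [0.003,0,0],"angular": [0,0,0]},
    {"xyz": [0.003,0,0],"angular": [0,0,0]}
  ]
}}

```text
clock: 12.35
position: [0.61, -0.3113, 0.0316]
ee_rot: [0.999, -0.052, -0.005, -0.001]
ft_force: [-28.4, 8.1, 24.7]
grip_width: 0.156
grasp_force: 31.1
```

{"op": "carry_out", "data": {
  "motion": [
    {"xyz": [0,0,0],"angular": [0,0,0]},
    {"xyz": [0,0,0],"angular": [0,0,0]},
    {"xyz": [0,0,0],"angular": [0,0,0]},
    {"xyz": [0,0,0],"angular": [0,0,0]},
    {"xyz": [0,0,-0.03],"angular": [0,0,0]},
    {"xyz": [0,0,-0.07],"angular": [0,0,0]},
    {"xyz": [0,0,-0.12],"angular": [0,0,0]},
    {"xyz": [0,0,-0.17],"angular": [0,0,0]},
    {"xyz": [-0.05,-0.05,-0.2],"angular": [0,0,0]},
    {"xyz": [-0.05,-0.1,-0.2],"angular": [0,0,0]},
    {"xyz": [-0.05,-0.1,-0.2],"angular": [0,0,0]}
  ],
  "hand": 1
}}

```text
clock: 13.45
position: [0.5764, -0.2022, 0.2331]
ee_rot: [0.999, -0.049, 0.002, -0.0]
ft_force: [1.3, 1.3, -0.4]
grip_width: 0.998
grasp_force: 0.0
```

```bash
cat >> h.py <<'E'
def comps(c,m,z,amin=60):
    n,l,s,ce=cv2.connectedComponentsWithStats(m.astype(np.uint8));out=[]
    for i in range(1,n):
        if s[i,4]<amin: continue
        ys,xs=np.where(l==i);w=(p2w(c,np.c_[xs,ys],z)*1000).astype(np.float32)
        r=cv2.minAreaRect(w);out.append((s[i].tolist(),np.round(r[0]),np.round(r[1]),round(r[2],1),w))
    return out
E
python3 - <<'E'
from h import *
o=get_obs();print(o["position"])
for n in("wrist","top"):
    c=camera(n);hsv=cv2.cvtColor(c["img"],cv2.COLOR_RGB2HSV)
    print(n)
    for k in comps(c,(hsv[...,2]>130)&(hsv[...,1]<50),.018): print(k[:4])
    if n=="wrist":
        print("lock")
        for k in comps(c,hsv[...,2]<60,.08): print(k[:4])
        cv2.imwrite("pics/w6.png",c["img"][:,:,::-1])
E
```

```text
[ 0.57643985 -0.20218137  0.23314572]
wrist
([347, 44, 154, 308, 29755], array([ 513., -350.]), array([134., 355.]), 84.0)
([50, 72, 68, 66, 3253], array([667.,  -9.]), array([66., 67.]), 53.8)
([123, 135, 100, 53, 3551], array([602., -90.]), array([104.,  43.]), 72.4)
([0, 161, 58, 49, 2064], array([588.,  72.]), array([61., 45.]), 72.1)
([170, 242, 51, 89, 2749], array([449., -88.]), array([114.,  44.]), 7.1)
([40, 284, 39, 43, 278], array([441.,  76.]), array([65.,  7.]), 25.1)
([430, 319, 15, 12, 119], array([ 371., -377.]), array([17., 15.]), 84.5)
([111, 320, 14, 12, 109], array([407.,  12.]), array([16., 15.]), 84.5)
([252, 365, 49, 4, 110], array([ 329., -175.]), array([61.,  3.]), 83.0)
lock
([0, 0, 39, 41, 291], array([732.,  -4.]), array([10., 43.]), 40.5)
([160, 0, 46, 12, 136], array([ 731., -140.]), array([36.,  8.]), 84.4)
([376, 0, 19, 42, 327], array([ 704., -301.]), array([ 8., 32.]), 74.5)
([389, 0, 89, 43, 1536], array([ 700., -342.]), array([72., 31.]), 84.4)
([378, 118, 23, 31, 519], array([ 614., -304.]), array([20., 26.]), 84.4)
([0, 270, 560, 150, 40315], arr
[... 454 characters left out ...]
ay([665.,  -9.]), array([67., 67.]), 1.9)
([131, 174, 93, 77, 5596], array([546., 313.]), array([244., 194.]), 86.0)
([236, 187, 41, 24, 588], array([594.,  95.]), array([109.,  46.]), 72.0)
([303, 187, 41, 24, 592], array([601., -90.]), array([109.,  46.]), 72.8)
([313, 232, 19, 42, 617], array([447., -89.]), array([110.,  46.]), 7.3)
([256, 241, 11, 23, 80], array([442.,  73.]), array([66.,  9.]), 25.6)
([246, 246, 11, 23, 82], array([428., 100.]), array([65.,  9.]), 25.3)
([332, 335, 76, 85, 4862], array([ 119., -223.]), array([166., 227.]), 76.7)
([233, 373, 91, 47, 2220], array([80., 15.]), array([101., 238.]), 10.2)
([307, 410, 18, 10, 75], array([ 29., -83.]), array([42., 21.]), 78.6)
```

View pics/w6.png

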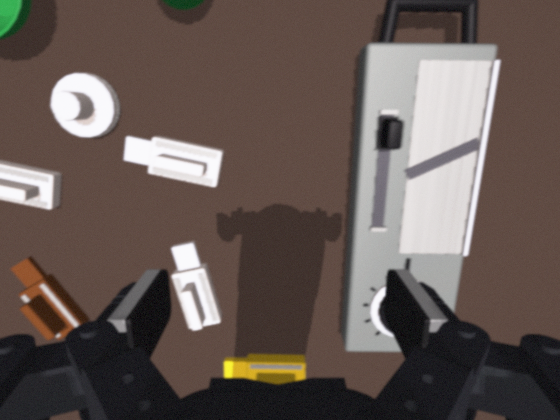

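The picture shows the lock at the far end of its slot at (390,132). The holder is at (85,105). It comes first: gripped by its knob.

{"op": "carry_out", "data": {
  "motion": [
    {"xyz": [0.017,-0.05,0.03],"angular": [0,0,0]},
    {"xyz": [0.034,-0.099,0.06],"angular": [0,0,0]},
    {"xyz": [0.052,-0.145,0.08],"angular": [0,0,0]},
    {"xyz": [0.069,-0.185,0.1],"angular": [0,0,0]},
    {"xyz": [0.069,-0.201,0.14],"angular": [0,0,0]},
    {"xyz": [0.069,-0.201,0.18],"angular": [0,0,0]},
    {"xyz": [0.069,-0.201,0.21],"angular": [0,0,0]},
    {"xyz": [0.069,-0.201,0.225],"angular": [0,0,0]},
    {"xyz": [0.069,-0.201,0.237],"angular": [0,0,0]},
    {"xyz": [0.069,-0.201,0.237],"angular": [0,0,0]}
  ],
  "hand": 0.6
}}

```text
clock: 14.55
position: [0.6648, -0.0149, -0.0067]
ee_rot: [0.999, -0.052, -0.001, 0.0]
ft_force: [0.7, -1.2, 0.7]
grip_width: 0.602
grasp_force: 0.0
```

{"op": "carry_out", "data": {
  "motion": [
    {"xyz": [0,0,0],"angular": [0,0,0]},
    {"xyz": [0,0,0],"angular": [0,0,0]},
    {"xyz": [0,0,0],"angular": [0,0,0]},
    {"xyz": [0,0,0],"angular": [0,0,0]},
    {"xyz": [0,0,0],"angular": [0,0,0]},
    {"xyz": [0,0,0],"angular": [0,0,0]}
  ],
  "hand": 0,
  "grip_force": 40
}}

```text
clock: 15.15
position: [0.6666, -0.014, -0.0037]
ee_rot: [0.999, -0.051, 0.002, -0.0]
ft_force: [0.2, 0.6, 7.2]
grip_width: 0.309
grasp_force: 39.9
```

{"op": "carry_out", "data": {
  "motion": [
    {"xyz": [0,0,-0.03],"angular": [0,0,0]},
    {"xyz": [0,0,-0.07],"angular": [0,0,0]},
    {"xyz": [0,0.01,-0.11],"angular": [0,0,0]},
    {"xyz": [-0.005,0.05,-0.13],"angular": [0,0,0]},
    {"xyz": [-0.012,0.09,-0.13],"angular": [0,0,0]},
    {"xyz": [-0.018,0.13,-0.13],"angular": [0,0,0]},
    {"xyz": [-0.024,0.17,-0.13],"angular": [0,0,0]},
    {"xyz": [-0.03,0.21,-0.13],"angular": [0,0,0]},
    {"xyz": [-0.036,0.25,-0.13],"angular": [0,0,0]},
    {"xyz": [-0.042,0.29,-0.13],"angular": [0,0,0]},
    {"xyz": [-0.0495,0.33,-0.13],"angular": [0,0,0]},
    {"xyz": [-0.0495,0.358,-0.13],"angular": [0,0,0]}
  ]
}}

```text
clock: 16.35
position: [0.5771, -0.3691, 0.1247]
ee_rot: [0.999, -0.053, -0.0, 0.001]
ft_force: [0.5, -1.3, -1.0]
grip_width: 0.315
grasp_force: 39.7
```

{"op": "carry_out", "data": {
  "motion": [
    {"xyz": [0,0,0.02],"angular": [0,0,0]},
    {"xyz": [0,0,0.04],"angular": [0,0,0]},
    {"xyz": [0,0,0.06],"angular": [0,0,0]},
    {"xyz": [0,0,0.07],"angular": [0,0,0]},
    {"xyz": [0,0,0.076],"angular": [0,0,0]},
    {"xyz": [0,0,0.078],"angular": [0,0,0]},
    {"xyz": [0,0,0.078],"angular": [0,0,0]},
    {"xyz": [0,0,0.078],"angular": [0,0,0]}
  ]
}}

```text
clock: 17.15
position: [0.5798, -0.3654, 0.0472]
ee_rot: [0.999, -0.051, 0.001, 0.0]
ft_force: [0.5, 0.2, -1.6]
grip_width: 0.317
grasp_force: 39.8
```

{"op": "carry_out", "data": {
  "motion": [
    {"xyz": [0,0,0.001],"angular": [0,0,0]},
    {"xyz": [0,0,0.001],"angular": [0,0,0]},
    {"xyz": [0,0,0.001],"angular": [0,0,0]},
    {"xyz": [0,0,0.001],"angular": [0,0,0]},
    {"xyz": [0,0,-0.02],"angular": [0,0,0]},
    {"xyz": [0,0,-0.06],"angular": [0,0,0]},
    {"xyz": [0,0,-0.1],"angular": [0,0,0]},
    {"xyz": [0,0,-0.14],"angular": [0,0,0]},
    {"xyz": [-0.04,0,-0.18],"angular": [0,0,0]},
    {"xyz": [-0.08,0,-0.18],"angular": [0,0,0]},
    {"xyz": [-0.08,0,-0.18],"angular": [0,0,0]},
    {"xyz": [-0.08,0,-0.18],"angular": [0,0,0]}
  ],
  "hand": 0.6
}}

```text
clock: 18.35
position: [0.4991, -0.3573, 0.2269]
ee_rot: [0.999, -0.052, 0.0, 0.0]
ft_force: [-0.3, 0.1, 0.5]
grip_width: 0.597
grasp_force: 0.0
```

```bash
python3 - <<'E'
from h import *
o=get_obs();print(o["position"])
c=camera("wrist");cv2.imwrite("pics/w7.png",c["img"][:,:,::-1])
print(slicer(c,*[int(v) for v in w2p(c,[[.4,-.29,.05]])[0]]))
C=np.array([.5235,-.337]);a=np.radians(-6);M=np.array([[np.cos(a),-np.sin(a)],[np.sin(a),np.cos(a)]])
for n,p,z in(("holder base",(60,-22),.05),("holder knob",(60,-22),.1),("lock",(85,36),.082),("edge",(165,60),.05)):
    print(n,w2p(c,[[*(C+M@np.array(p)/1000),z]]).round())
E
```

```text
[ 0.49910995 -0.35730931  0.22689685]
((511.1507568359375, -336.8511657714844), (120.67256164550781, 295.1264343261719), 83.9462890625)
holder base [[277.  92.]]
holder knob [[277.  90.]]
lock [[206.  58.]]
edge [[180. -40.]]
```

View pics/w7.png

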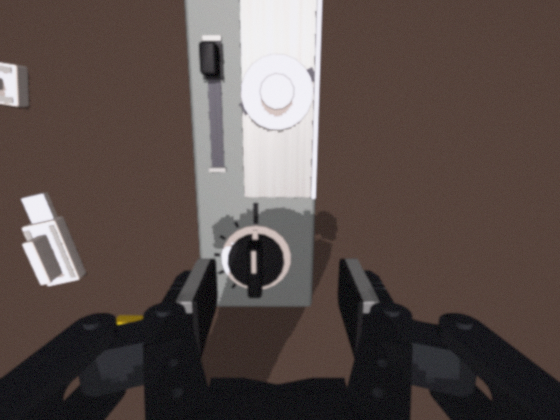

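Holder centre is at (277,92), exactly at the predicted pixel; dial and lock are still in place. On to the tray.

{"op": "carry_out", "data": {
  "motion": [
    {"xyz": [0.021,-0.673,-0.04],"angular": [0,0,0]},
    {"xyz": [0.021,-0.673,-0.04],"angular": [0,0,0]},
    {"xyz": [0.021,-0.673,-0.04],"angular": [0,0,0]},
    {"xyz": [0.021,-0.673,-0.04],"angular": [0,0,0]},
    {"xyz": [0.021,-0.673,-0.04],"angular": [0,0,0]},
    {"xyz": [0.021,-0.673,-0.04],"angular": [0,0,0]},
    {"xyz": [0.021,-0.673,-0.04],"angular": [0,0,0]},
    {"xyz": [0.021,-0.673,-0.04],"angular": [0,0,0]},
    {"xyz": [0.021,-0.673,-0.04],"angular": [0,0,0]},
    {"xyz": [0.021,-0.673,-0.04],"angular": [0,0,0]},
    {"xyz": [0.021,-0.673,-0.04],"angular": [0,0,0]},
    {"xyz": [0.021,-0.673,-0.04],"angular": [0,0,0]}
  ],
  "hand": 1
}}

```text
clock: 19.6
position: [0.5797, 0.2398, 0.2613]
ee_rot: [0.999, -0.051, -0.0, -0.001]
ft_force: [0.5, -0.1, -0.2]
grip_width: 1.003
grasp_force: 0.0
```

{"op": "carry_out", "data": {
  "motion": [
    {"xyz": [0,-0.045,0],"angular": [0,0,0]},
    {"xyz": [0,-0.045,0],"angular": [0,0,0]},
    {"xyz": [0,-0.045,0],"angular": [0,0,0]}
  ]
}}

```text
clock: 19.9
position: [0.5835, 0.2839, 0.2604]
ee_rot: [0.999, -0.049, -0.001, -0.0]
ft_force: [0.5, -0.1, -0.6]
grip_width: 0.999
grasp_force: 0.0
```

```bash
python3 - <<'E'
from h import *
c=camera("wrist");hsv=cv2.cvtColor(c["img"],cv2.COLOR_RGB2HSV)
for k in comps(c,(hsv[...,2]>90)&(hsv[...,1]<60),.015,300): print("grey",k[:4])
for k in comps(c,(hsv[...,2]>185)&(hsv[...,1]<60),.028,100): print("bar",k[:4])
for k in comps(c,hsv[...,2]<60,.056,60): print("blk",k[:4])
cv2.imwrite("pics/w8.png",c["img"][:,:,::-1])
E
```

```text
grey ([240, 0, 115, 65, 4749], array([724., 252.]), array([119.,  61.]), 84.4)
grey ([523, 76, 37, 40, 1061], array([634., -15.]), array([44., 40.]), 82.0)
grey ([144, 113, 217, 164, 30240], array([547., 315.]), array([243., 195.]), 86.1)
grey ([389, 118, 104, 51, 3572], array([596.,  97.]), array([116.,  44.]), 72.2)
grey ([108, 268, 52, 64, 855], array([433., 490.]), array([ 27., 111.]), 54.3)
grey ([396, 268, 51, 65, 850], array([396., 114.]), array([110.,  27.]), 24.5)
bar ([242, 0, 111, 60, 3428], array([733., 253.]), array([ 50., 120.]), 6.3)
bar ([528, 78, 32, 29, 698], array([638.,  -6.]), array([30., 26.]), 75.1)
bar ([349, 115, 10, 62, 504], array([601., 198.]), array([ 9., 67.]), 86.3)
bar ([159, 116, 189, 61, 10438], array([611., 308.]), array([206.,  62.]), 86.1)
bar ([391, 119, 32, 29, 649], array([610., 140.]), array([30., 26.]), 71.5)
bar ([146, 121, 15, 62, 487], array([616., 421.]), array([ 9., 68.]), 86.1)
bar ([417, 120, 74, 48, 2326], array([593.,  87.]), array([76., 39.]), 71.9)
bar ([226, 177, 95, 7, 312], array([572., 291.]), array([107.,   6.]), 86.2)
bar ([160, 183, 190, 37, 3522], array([548., 314.]), array([217.,  39.]), 86.1)
bar ([444, 242, 24, 43, 235], array([447.,  80.]), array([64.,  6.]), 25.3)
bar ([423, 253, 24, 42, 233], array([435., 105.]), array([64.,  6.]), 25.1)
blk ([349, 178, 10, 25, 182], array([558., 206.]), array([10., 26.]), 87.6)
blk ([150, 184, 13, 26, 208], array([572., 417.]), array([12., 28.]), 81.7)
blk ([247, 189, 14, 18, 171], array([560., 313.]), array([14., 19.]), 83.6)
blk ([0, 269, 560, 151, 40255], array([367., 304.]), array([730., 215.]), 84.5)
```

View pics/w8.png

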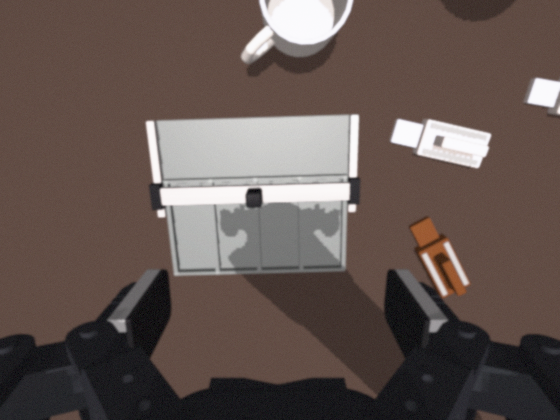

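```bash
python3 - <<'E'
from h import *
c=camera("wrist")
P=lambda u,v,z:p2w(c,[(u,v)],z)[0]
a,b=P(174,276,.015),P(347,272,.015);print(a,b,np.linalg.norm(a-b),np.degrees(np.arctan2(*(b-a)[::-1])))
t1,t2=P(148,122,.015),P(358,115,.015);print(t1,t2,np.linalg.norm(t1-t2))
d=-np.radians(3.9);X=np.array([np.cos(d),np.sin(d)]);print("origin from corners",(a+b)/2+.08*X)
print("div",P(260,271,.015),P(259,206,.015),"knob",P(254,202,.056),"barends y",P(156,197,.028),P(353,190,.028))
print("knob origin",P(254,202,.056)-.024*X)
E
```

```text
[0.45873925 0.42745402] [0.44228527 0.20830134] 0.21976949412997168 -94.29371042506737
[0.64982597 0.42228311] [0.6337488  0.18705016] 0.23578171568724524
origin from corners [0.53032701 0.31243645]
div [0.45470874 0.31783411] [0.53979714 0.30931035] knob [0.5560846  0.31085715] barends y [0.56603266 0.42537311] [0.55151671 0.19870078]
knob origin [0.53214018 0.31248952]
```

{"op": "carry_out", "data": {
  "motion": [
    {"xyz": [-0.031,-0.023,0.05],"angular": [0,0,-2]},
    {"xyz": [-0.031,-0.023,0.1],"angular": [0,0,-2]},
    {"xyz": [-0.031,-0.023,0.15],"angular": [0,0,-2]},
    {"xyz": [-0.031,-0.023,0.167],"angular": [0,0,-2]},
    {"xyz": [-0.031,-0.023,0.167],"angular": [0,0,-2]},
    {"xyz": [-0.031,-0.023,0.167],"angular": [0,0,-2]}
  ],
  "hand": 0.6
}}

```text
clock: 20.6
position: [0.5563, 0.3067, 0.0958]
ee_rot: [0.999, -0.034, 0.0, -0.0]
ft_force: [0.3, -0.1, -0.1]
grip_width: 0.6
grasp_force: 0.0
```

{"op": "carry_out", "data": {
  "motion": [
    {"xyz": [-0.001,-0.004,0.03],"angular": [0,0,0]},
    {"xyz": [-0.001,-0.004,0.06],"angular": [0,0,0]},
    {"xyz": [-0.001,-0.004,0.08],"angular": [0,0,0]},
    {"xyz": [-0.001,-0.004,0.09],"angular": [0,0,0]},
    {"xyz": [-0.001,-0.004,0.09],"angular": [0,0,0]},
    {"xyz": [-0.001,-0.004,0.09],"angular": [0,0,0]}
  ]
}}

```text
clock: 21.2
position: [0.556, 0.3121, 0.0067]
ee_rot: [0.999, -0.034, 0.001, -0.001]
ft_force: [-0.0, 0.1, 0.2]
grip_width: 0.598
grasp_force: 0.0
```

{"op": "carry_out", "data": {
  "motion": [
    {"xyz": [0,0,0],"angular": [0,0,0]},
    {"xyz": [0,0,0],"angular": [0,0,0]},
    {"xyz": [0,0,0],"angular": [0,0,0]},
    {"xyz": [0,0,0],"angular": [0,0,0]},
    {"xyz": [0,0,0],"angular": [0,0,0]},
    {"xyz": [0,0,0],"angular": [0,0,0]}
  ],
  "hand": 0,
  "grip_force": 25
}}

```text
clock: 21.8
position: [0.5553, 0.3135, 0.0062]
ee_rot: [0.999, -0.033, 0.001, -0.001]
ft_force: [1.5, 4.4, 4.6]
grip_width: 0.198
grasp_force: 31.3
```

{"op": "carry_out", "data": {
  "motion": [
    {"xyz": [0.006,0,0],"angular": [0,0,0]},
    {"xyz": [0.015,0,0],"angular": [0,0,0]},
    {"xyz": [0.024,0,0],"angular": [0,0,0]},
    {"xyz": [0.033,0,0],"angular": [0,0,0]},
    {"xyz": [0.042,0,0],"angular": [0,0,0]},
    {"xyz": [0.05,0,0],"angular": [0,0,0]},
    {"xyz": [0.055,0,0],"angular": [0,0,0]},
    {"xyz": [0.059,0,0],"angular": [0,0,0]},
    {"xyz": [0.061,0,0],"angular": [0,0,0]},
    {"xyz": [0.061,0,0],"angular": [0,0,0]}
  ]
}}

```text
clock: 22.8
position: [0.6121, 0.3096, 0.0061]
ee_rot: [0.999, -0.032, -0.003, -0.0]
ft_force: [-17.5, -1.1, 17.3]
grip_width: 0.202
grasp_force: 33.0
```

{"op": "carry_out", "data": {
  "motion": [
    {"xyz": [0,0,0],"angular": [0,0,0]},
    {"xyz": [0,0,0],"angular": [0,0,0]},
    {"xyz": [0,0,0],"angular": [0,0,0]},
    {"xyz": [0,0,0],"angular": [0,0,0]},
    {"xyz": [0,0,-0.03],"angular": [0,0,0]},
    {"xyz": [0,0,-0.07],"angular": [0,0,0]},
    {"xyz": [0,0,-0.12],"angular": [0,0,-6]},
    {"xyz": [0,0.01,-0.17],"angular": [0,0,-14]},
    {"xyz": [0,0.05,-0.194],"angular": [0,0,-22]},
    {"xyz": [0,0.09,-0.194],"angular": [0,0,-30]},
    {"xyz": [0,0.13,-0.194],"angular": [0,0,-38]},
    {"xyz": [0,0.17,-0.194],"angular": [0,0,-46]}
  ],
  "hand": 0.6
}}

```text
clock: 24.0
position: [0.604, 0.136, 0.1988]
ee_rot: [0.932, 0.362, 0.0, 0.0]
ft_force: [1.4, -0.3, 0.9]
grip_width: 0.6
grasp_force: 0.0
```

```bash
cat >> h.py <<'E'
def inserts(c,near,rad=.09):
    """blocks and tabs of white inserts near a world point: tab (z .008) and block top outline (z .018)"""
    hsv=cv2.cvtColor(c["img"],cv2.COLOR_RGB2HSV);out=[]
    for k in comps(c,(hsv[...,2]>110)&(hsv[...,1]<60),.012,150):
        if np.hypot(*(k[1]/1000-near))>rad: continue
        w=k[4];cx=cv2.minAreaRect(w)
        (a,b),t=cx[1],cx[2];t=np.radians(t if a>b else t+90);u=np.array([np.cos(t),np.sin(t)]);v=np.array([-u[1],u[0]])
        m=np.array(cx[0]);q=(w-m)@np.c_[u,v]
        hi=np.ptp(q[q[:,0]>max(a,b)/2-20,1]);lo=np.ptp(q[q[:,0]<-max(a,b)/2+20,1])
        if lo<hi:u=-u
        out.append((k[0],"size",np.round(cx[1]),"yaw",round(np.degrees(np.arctan2(u[1],u[0])),1),"origin(mm)",np.round(m-15*u,1),"ends",round(float(hi)),round(float(lo))))
    return out
E
python3 - <<'E'
from h import *
o=get_obs();print(o["position"],o["joint_pos"].round(2),o["grip_width"])
c=camera("wrist")
for k in inserts(c,(.595,.095)):print(k)
print(move(.59,.10,.2,72))
E
```

```text
[0.60395836 0.13601847 0.19882534] [ 0.24  0.4  -0.71  1.45  0.26  1.38 -1.31] 0.6000790473402781
([262, 157, 84, 107, 4194], 'size', array([117.,  46.]), 'yaw', np.float64(73.2), 'origin(mm)', array([590.5,  79.7]), 'ends', 31, 46)
[array([-29.6,   9.5,  -1.3]), array([  0.2,   0.2, -29.2])]
```

```bash
cat >> h.py <<'E'
def tabend(c,near,rad=.09):
    """origin from the tab's end (z .008): yaw by minAreaRect, end = extreme along yaw at .008, lateral mid of the tab"""
    hsv=cv2.cvtColor(c["img"],cv2.COLOR_RGB2HSV);m=(hsv[...,2]>110)&(hsv[...,1]<60);r=[]
    for k in comps(c,m,.008,150):
        if np.hypot(*(k[1]/1000-near))>rad: continue
        w=k[4];(mm,(a,b),t)=cv2.minAreaRect(w);t=np.radians(t if a>b else t+90)
        u=np.array([np.cos(t),np.sin(t)]);q=w-np.array(mm)
        v=np.array([-u[1],u[0]]);L=max(a,b)/2
        if np.ptp(q[q@u>L-18]@v)>np.ptp(q[q@u<-L+18]@v):u=-u;v=-v
        s=q@u;tb=q[(s>L-24)&(s<L-4)];vv=tb@v
        end=np.array(mm)+u*np.percentile(s,99.8)+v*(vv.max()+vv.min())/2
        r.append(("tabw",round(float(np.ptp(vv))),"len",round(2*L),"yaw",round(float(np.degrees(np.arctan2(u[1],u[0]))),1),"tabend",end.round(1),"origin",(end-67.5*u).round(1)))
    return r
E
python3 - <<'E'
from h import *
for n in("wrist","top"):
    c=camera(n)
    for g in((.595,.095),(.6,-.09),(.447,-.09)):
        for k in tabend(c,g):print(n,k)
E
```

```text
wrist ('tabw', 31, 'len', 113, 'yaw', 71.6, 'tabend', array([612.8, 149.1]), 'origin', array([591.5,  85. ]))
wrist ('tabw', 30, 'len', 127, 'yaw', 75.6, 'tabend', array([641.9,  -0.8]), 'origin', array([625.1, -66.2]))
wrist ('tabw', 34, 'len', 57, 'yaw', -175.2, 'tabend', array([449.6, -79.5]), 'origin', array([516.9, -73.8]))
top ('tabw', 36, 'len', 114, 'yaw', 75.3, 'tabend', array([640.8,  -2.3]), 'origin', array([623.7, -67.6]))
```

{"op": "carry_out", "data": {
  "motion": [
    {"xyz": [-0.02,0.014,0.02],"angular": [0,0,-8]},
    {"xyz": [-0.0437,0.029,0.05],"angular": [0,0,-16]},
    {"xyz": [-0.0437,0.029,0.08],"angular": [0,0,-24]},
    {"xyz": [-0.0437,0.029,0.1],"angular": [0,0,-29.2]},
    {"xyz": [-0.0437,0.029,0.1],"angular": [0,0,-29.2]},
    {"xyz": [-0.0437,0.029,0.1],"angular": [0,0,-29.2]}
  ]
}}

```text
clock: 24.75
position: [0.5913, 0.0882, 0.0993]
ee_rot: [0.813, 0.582, 0.0, -0.0]
ft_force: [1.1, -0.3, 0.4]
grip_width: 0.602
grasp_force: 0.0
```

```bash
python3 - <<'E'
from h import *
c=camera("wrist")
for k in tabend(c,(.595,.095)):print(k)
print(get_obs()["position"],move(.5915,.085,-.008,72))
E
```

```text
('tabw', 29, 'len', 111, 'yaw', 72.3, 'tabend', array([612. , 148.5]), 'origin', array([591.5,  84.2]))
[0.5918329  0.08821424 0.09998184] [array([ -3.3,   0.6, 108. ]), array([ 0.1, -0.1, -0.8])]
```

Good agreement. Descend and grip.

{"op": "carry_out", "data": {
  "motion": [
    {"xyz": [-0.0035,0.001,0.04],"angular": [0,0,-0.8]},
    {"xyz": [-0.0035,0.001,0.075],"angular": [0,0,-0.8]},
    {"xyz": [-0.0035,0.001,0.095],"angular": [0,0,-0.8]},
    {"xyz": [-0.0035,0.001,0.106],"angular": [0,0,-0.8]},
    {"xyz": [-0.0035,0.001,0.106],"angular": [0,0,-0.8]}
  ]
}}

```text
clock: 25.3
position: [0.5911, 0.0838, -0.0073]
ee_rot: [0.809, 0.588, -0.0, -0.0]
ft_force: [0.6, 0.3, 0.2]
grip_width: 0.601
grasp_force: 0.0
```

{"op": "carry_out", "data": {
  "motion": [
    {"xyz": [0,0,0],"angular": [0,0,0]},
    {"xyz": [0,0,0],"angular": [0,0,0]},
    {"xyz": [0,0,0],"angular": [0,0,0]},
    {"xyz": [0,0,0],"angular": [0,0,0]},
    {"xyz": [0,0,0],"angular": [0,0,0]},
    {"xyz": [0,0,0],"angular": [0,0,0]},
    {"xyz": [0,0,0],"angular": [0,0,0]}
  ],
  "hand": 0,
  "grip_force": 60
}}

```text
clock: 26.0
position: [0.5919, 0.0836, -0.0059]
ee_rot: [0.808, 0.589, 0.001, 0.001]
ft_force: [-2.4, 0.9, 6.9]
grip_width: 0.124
grasp_force: 59.5
```

{"op": "carry_out", "data": {
  "motion": [
    {"xyz": [0,0,-0.03],"angular": [0,0,0]},
    {"xyz": [0,0,-0.07],"angular": [0,0,0]},
    {"xyz": [0.02,-0.015,-0.1],"angular": [0,0,6]},
    {"xyz": [0.045,-0.033,-0.1],"angular": [0,0,14]},
    {"xyz": [0.07,-0.053,-0.1],"angular": [0,0,22]},
    {"xyz": [0.095,-0.073,-0.1],"angular": [0,0,30]},
    {"xyz": [0.12,-0.093,-0.1],"angular": [0,0,38]},
    {"xyz": [0.145,-0.113,-0.1],"angular": [0,0,46]},
    {"xyz": [0.17,-0.133,-0.1],"angular": [0,0,54]},
    {"xyz": [0.195,-0.153,-0.1],"angular": [0,0,62]},
    {"xyz": [0.2172,-0.1657,-0.1],"angular": [0,0,70]},
    {"xyz": [0.2172,-0.1657,-0.1],"angular": [0,0,76.1]}
  ]
}}

```text
clock: 27.2
position: [0.4973, 0.3456, 0.0932]
ee_rot: [0.999, -0.034, -0.0, -0.001]
ft_force: [-0.3, 0.1, -1.8]
grip_width: 0.122
grasp_force: 58.8
```

{"op": "carry_out", "data": {
  "motion": [
    {"xyz": [0,0,0.02],"angular": [0,0,0]},
    {"xyz": [0,0,0.04],"angular": [0,0,0]},
    {"xyz": [0,0,0.05],"angular": [0,0,0]},
    {"xyz": [0,0,0.05],"angular": [0,0,0]}
  ]
}}

```text
clock: 27.6
position: [0.4991, 0.3403, 0.0415]
ee_rot: [0.999, -0.034, -0.001, 0.001]
ft_force: [0.0, -0.3, -0.7]
grip_width: 0.126
grasp_force: 58.8
```

```bash
python3 - <<'E'
from h import *
o=get_obs();print(o["position"],o["grip_width"],move(.5009,.3411,-.001,-4))
c=camera("wrist");cv2.imwrite("pics/w9.png",c["img"][:,:,::-1])
O=np.array([.531,.3125]);a=np.radians(-4);M=np.array([[np.cos(a),-np.sin(a)],[np.sin(a),np.cos(a)]])
hsv=cv2.cvtColor(c["img"],cv2.COLOR_RGB2HSV)
# lane dividers seen, in the tray frame
for k in comps(c,(hsv[...,2]>185)&(hsv[...,1]<60),.02,150):print(k[:4])
E
```

```text
[0.49905476 0.34029153 0.04147027] 0.12609316668806195 [array([ 1.9, -1. , 42.5]), array([0.1, 0.1, 0.1])]
([92, 0, 217, 24, 5026], array([615., 370.]), array([104.,  10.]), 86.1)
([348, 0, 212, 24, 4587], array([607., 248.]), array([102.,  10.]), 86.1)
([88, 48, 30, 128, 1672], array([571., 427.]), array([ 7., 64.]), 86.2)
([520, 48, 37, 128, 1568], array([556., 202.]), array([ 6., 64.]), 86.0)
([247, 117, 61, 68, 4020], array([546., 338.]), array([32., 36.]), 86.1)
([233, 191, 90, 64, 2701], array([505., 341.]), array([50., 38.]), 86.1)
([317, 205, 5, 51, 173], array([499., 317.]), array([ 2., 30.]), 87.9)
([263, 240, 30, 22, 594], array([489., 342.]), array([17., 13.]), 86.1)
```

View pics/w9.png

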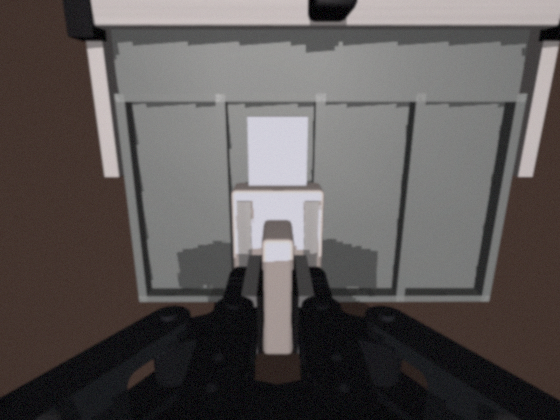

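The view shows the insert held in front of its lane. Dividers at row 98 are at columns 221 and 320, the +x end wall is at row 98, and the near wall is at row 297. I'll pin the tray frame from these.

```bash
python3 - <<'E'
from h import *
c=camera("wrist")
a=np.radians(-4);M=np.array([[np.cos(a),-np.sin(a)],[np.sin(a),np.cos(a)]])
for n,px in(("w120",(122,98)),("d53",(221,98)),("d0",(320,98)),("d-53",(420,98)),("wall-",(521,98)),("near0",(308,297)),("near+",(140,297)),("near-",(490,297))):
    w=p2w(c,[px],.015)[0];print(n,w.round(4),"tray mm",((w-[.531,.3125])@M*1000).round(1))
print(tabend(c,(.53,.34),.06))
E
```

```text
w120 [0.5793 0.4185] tray mm [ 40.8 109.1]
d53 [0.5757 0.3662] tray mm [40.9 56.6]
d0 [0.5721 0.3139] tray mm [40.9  4.2]
d-53 [0.5685 0.261 ] tray mm [ 41.  -48.7]
wall- [0.5649 0.2077] tray mm [  41.1 -102.2]
near0 [0.4546 0.3255] tray mm [-77.1   7.6]
near+ [0.4617 0.4295] tray mm [-77.3 111.8]
near- [0.4469 0.2128] tray mm [ -76.9 -105.3]
[('tabw', 152, 'len', 224, 'yaw', -93.9, 'tabend', array([516.1, 204.9]), 'origin', array([520.7, 272.3]))]
```

{"op": "carry_out", "data": {
  "motion": [
    {"xyz": [0.002,-0.004,0.005],"angular": [0,0,0]},
    {"xyz": [0.002,-0.004,0.015],"angular": [0,0,0]},
    {"xyz": [0.002,-0.004,0.025],"angular": [0,0,0]},
    {"xyz": [0.002,-0.004,0.033],"angular": [0,0,0]},
    {"xyz": [0.002,-0.004,0.039],"angular": [0,0,0]},
    {"xyz": [0.002,-0.004,0.042],"angular": [0,0,0]},
    {"xyz": [0.002,-0.004,0.042],"angular": [0,0,0]}
  ]
}}

```text
clock: 28.4
position: [0.5018, 0.3446, 0.0001]
ee_rot: [0.999, -0.034, -0.0, 0.0]
ft_force: [1.4, -1.1, -1.5]
grip_width: 0.123
grasp_force: 58.9
```

{"op": "carry_out", "data": {
  "motion": [
    {"xyz": [0,0,0.001],"angular": [0,0,0]},
    {"xyz": [0,0,0.001],"angular": [0,0,0]}
  ]
}}

```text
clock: 28.6
position: [0.5023, 0.3449, -0.0001]
ee_rot: [0.999, -0.034, 0.0, -0.0]
ft_force: [0.3, -0.1, -1.7]
grip_width: 0.128
grasp_force: 58.9
```

{"op": "carry_out", "data": {
  "motion": [
    {"xyz": [0,0,0],"angular": [0,0,0]},
    {"xyz": [0,0,0],"angular": [0,0,0]},
    {"xyz": [0,0,0],"angular": [0,0,0]},
    {"xyz": [0,0,0],"angular": [0,0,0]},
    {"xyz": [0,0,-0.03],"angular": [0,0,0]},
    {"xyz": [0,0,-0.08],"angular": [0,0,0]},
    {"xyz": [0,0,-0.13],"angular": [0,0,0]},
    {"xyz": [0,0,-0.18],"angular": [0,0,0]},
    {"xyz": [0,0,-0.2],"angular": [0,0,0]},
    {"xyz": [0,0,-0.2],"angular": [0,0,0]}
  ],
  "hand": 0.4
}}

```text
clock: 29.6
position: [0.5034, 0.3461, 0.2038]
ee_rot: [0.999, -0.034, 0.003, -0.002]
ft_force: [-0.2, -0.0, -0.4]
grip_width: 0.401
grasp_force: 0.0
```

```bash
cat >> h.py <<'E'
def intray(c):
    """placed inserts' tabs and blocks in the tray frame (mm)"""
    a=np.radians(-4);M=np.array([[np.cos(a),-np.sin(a)],[np.sin(a),np.cos(a)]])
    hsv=cv2.cvtColor(c["img"],cv2.COLOR_RGB2HSV)
    for k in comps(c,(hsv[...,2]>185)&(hsv[...,1]<60),.018,60):
        q=((k[1]/1000-[.531,.3155])@M*1000).round(1)
        if abs(q[0])<70 and abs(q[1])<115: print("  tray",q,k[2],k[3],k[0])
E
python3 - <<'E'
from h import *
print(get_obs()["position"])
c=camera("wrist");intray(c)
for n in("wrist","top"):
    c=camera(n)
    for g in((.62,-.07),(.447,-.09)):
        for k in tabend(c,g):print(n,g,k)
E
```

```text
[0.50342852 0.34607674 0.20381712]
  tray [-1.   0.4] [213. 137.] 86.1 [196, 76, 225, 141, 20006]
  tray [ 32.1 114. ] [ 9. 67.] 86.1 [183, 78, 14, 73, 665]
  tray [  33.  -113.5] [ 9. 67.] 86.1 [420, 78, 16, 73, 662]
  tray [-16.9  26.4] [ 45. 107.] 86.2 [257, 110, 48, 108, 4686]
top (0.62, -0.07) ('tabw', 36, 'len', 114, 'yaw', 75.3, 'tabend', array([641. ,  -2.4]), 'origin', array([623.9, -67.7]))
top (0.447, -0.09) ('tabw', 35, 'len', 113, 'yaw', 7.3, 'tabend', array([504. , -81.8]), 'origin', array([437. , -90.4]))
```

{"op": "carry_out", "data": {
  "motion": [
    {"xyz": [0.149,0.403,0],"angular": [0,0,-79.3]},
    {"xyz": [0.149,0.403,0],"angular": [0,0,-79.3]},
    {"xyz": [0.149,0.403,0],"angular": [0,0,-79.3]},
    {"xyz": [0.149,0.403,0],"angular": [0,0,-79.3]},
    {"xyz": [0.149,0.403,0],"angular": [0,0,-79.3]},
    {"xyz": [0.149,0.403,0],"angular": [0,0,-79.3]},
    {"xyz": [0.149,0.403,0],"angular": [0,0,-79.3]},
    {"xyz": [0.149,0.403,0],"angular": [0,0,-79.3]},
    {"xyz": [0.149,0.403,0],"angular": [0,0,-79.3]},
    {"xyz": [0.149,0.403,0],"angular": [0,0,-79.3]},
    {"xyz": [0.149,0.403,0.05],"angular": [0,0,-79.3]},
    {"xyz": [0.149,0.403,0.1],"angular": [0,0,-79.3]}
  ],
  "hand": 0.6
}}

```text
clock: 30.95
position: [0.6231, -0.0681, 0.0978]
ee_rot: [0.792, 0.611, 0.0, 0.0]
ft_force: [0.6, 0.7, -1.1]
grip_width: 0.601
grasp_force: 0.0
```

```bash
python3 - <<'E'
from h import *
c=camera("wrist")
for k in tabend(c,(.63,-.06)):print(k)
print(get_obs()["position"],get_obs()["joint_pos"].round(2),move(.624,-.067,-.007,75.4))
E
```

```text
('tabw', 29, 'len', 111, 'yaw', 75.6, 'tabend', array([640.5,  -4.1]), 'origin', array([623.8, -69.5]))
[ 0.61742187 -0.06782267  0.0878222 ] [ 0.48  0.48 -0.58  1.57  0.27  1.19 -0.41] [array([ 2.6,  7.3, 94.7]), array([-0.7,  0.1, -0.1])]
```

{"op": "carry_out", "data": {
  "motion": [
    {"xyz": [0,0,0],"angular": [0,0,0]},
    {"xyz": [0,0,0],"angular": [0,0,0]},
    {"xyz": [0,0,0],"angular": [0,0,0]}
  ]
}}

```text
clock: 31.3
position: [0.6246, -0.0673, 0.1025]
ee_rot: [0.791, 0.611, 0.001, 0.001]
ft_force: [0.4, 0.3, 1.1]
grip_width: 0.601
grasp_force: 0.0
```

```bash
python3 - <<'E'
from h import *
c=camera("wrist")
for k in tabend(c,(.63,-.06)):print(k)
print(get_obs()["position"],move(.624,-.0685,-.007,75.5))
E
```

```text
('tabw', 29, 'len', 111, 'yaw', 75.5, 'tabend', array([640.9,  -3.8]), 'origin', array([624. , -69.1]))
[ 0.62449434 -0.06743183  0.10234409] [array([ -1.2,  -0.6, 109.3]), array([ 0.2, -0. , -0.1])]
```

{"op": "carry_out", "data": {
  "motion": [
    {"xyz": [-0.001,-0.001,0.04],"angular": [0,0,0]},
    {"xyz": [-0.001,-0.001,0.075],"angular": [0,0,0]},
    {"xyz": [-0.001,-0.001,0.095],"angular": [0,0,0]},
    {"xyz": [-0.001,-0.001,0.109],"angular": [0,0,0]},
    {"xyz": [-0.001,-0.001,0.109],"angular": [0,0,0]}
  ]
}}

```text
clock: 31.85
position: [0.6215, -0.0682, -0.0098]
ee_rot: [0.791, 0.611, -0.0, -0.0]
ft_force: [-0.6, -0.6, 0.8]
grip_width: 0.604
grasp_force: 0.0
```

{"op": "carry_out", "data": {
  "motion": [
    {"xyz": [0,0,0],"angular": [0,0,0]},
    {"xyz": [0,0,0],"angular": [0,0,0]},
    {"xyz": [0,0,0],"angular": [0,0,0]},
    {"xyz": [0,0,0],"angular": [0,0,0]},
    {"xyz": [0,0,0],"angular": [0,0,0]},
    {"xyz": [0,0,0],"angular": [0,0,0]},
    {"xyz": [0,0,0],"angular": [0,0,0]}
  ],
  "hand": 0,
  "grip_force": 60
}}

```text
clock: 32.55
position: [0.623, -0.0684, -0.0077]
ee_rot: [0.792, 0.611, 0.001, 0.001]
ft_force: [0.7, -1.1, 6.5]
grip_width: 0.129
grasp_force: 59.5
```

{"op": "carry_out", "data": {
  "motion": [
    {"xyz": [0,0,-0.03],"angular": [0,0,0]},
    {"xyz": [0,0,-0.07],"angular": [0,0,0]},
    {"xyz": [0.02,-0.012,-0.1],"angular": [0,0,7]},
    {"xyz": [0.053,-0.035,-0.1],"angular": [0,0,15]},
    {"xyz": [0.086,-0.057,-0.1],"angular": [0,0,23]},
    {"xyz": [0.119,-0.079,-0.1],"angular": [0,0,31]},
    {"xyz": [0.152,-0.101,-0.1],"angular": [0,0,39]},
    {"xyz": [0.185,-0.123,-0.1],"angular": [0,0,47]},
    {"xyz": [0.218,-0.145,-0.1],"angular": [0,0,55]},
    {"xyz": [0.251,-0.167,-0.1],"angular": [0,0,63]},
    {"xyz": [0.284,-0.19,-0.1],"angular": [0,0,71]},
    {"xyz": [0.3165,-0.2123,-0.1],"angular": [0,0,79.4]}
  ]
}}

```text
clock: 33.75
position: [0.4957, 0.2931, 0.0911]
ee_rot: [0.999, -0.038, 0.0, -0.0]
ft_force: [0.2, 0.2, -0.6]
grip_width: 0.128
grasp_force: 58.7
```

{"op": "carry_out", "data": {
  "motion": [
    {"xyz": [0,0,0.02],"angular": [0,0,0]},
    {"xyz": [0,0,0.04],"angular": [0,0,0]},
    {"xyz": [0,0,0.05],"angular": [0,0,0]},
    {"xyz": [0,0,0.05],"angular": [0,0,0]},
    {"xyz": [0,0,0.05],"angular": [0,0,0]}
  ]
}}

```text
clock: 34.25
position: [0.4968, 0.2916, 0.0413]
ee_rot: [0.999, -0.036, 0.0, -0.0]
ft_force: [-0.2, -0.5, -1.1]
grip_width: 0.124
grasp_force: 58.8
```

```bash
python3 - <<'E'
from h import *
o=get_obs();print(o["position"],o["grip_width"],move(.4973,.2913,-.002,-4))
c=camera("wrist");hsv=cv2.cvtColor(c["img"],cv2.COLOR_RGB2HSV)
for k in comps(c,(hsv[...,2]>185)&(hsv[...,1]<60),.058,150):print(k[:4])
E
```

```text
[0.49684487 0.29159516 0.0413499 ] 0.12386578316828414 [array([ 0.5,  0.3, 43.4]), array([-0. , -0. , -0.1])]
([21, 0, 182, 27, 3088], array([606., 349.]), array([69.,  9.]), 86.0)
([242, 0, 213, 27, 5419], array([600., 258.]), array([82.,  9.]), 86.0)
([432, 50, 28, 128, 1573], array([558., 218.]), array([ 5., 51.]), 86.2)
([0, 53, 30, 125, 1174], array([570., 399.]), array([ 5., 50.]), 86.2)
([154, 111, 50, 55, 2480], array([557., 330.]), array([20., 23.]), 86.0)
([248, 120, 61, 69, 4020], array([547., 289.]), array([26., 29.]), 86.0)
([143, 170, 73, 81, 1752], array([525., 334.]), array([31., 38.]), 86.0)
([232, 195, 91, 62, 2667], array([514., 291.]), array([40., 29.]), 86.0)
([155, 206, 26, 63, 1281], array([512., 342.]), array([10., 30.]), 86.1)
([263, 246, 29, 16, 427], array([501., 292.]), array([13.,  8.]), 86.0)
```

{"op": "carry_out", "data": {
  "motion": [
    {"xyz": [0.001,0,0.01],"angular": [0,0,0]},
    {"xyz": [0.001,0,0.02],"angular": [0,0,0]},
    {"xyz": [0.001,0,0.03],"angular": [0,0,0]},
    {"xyz": [0.001,0,0.038],"angular": [0,0,0]},
    {"xyz": [0.001,0,0.042],"angular": [0,0,0]},
    {"xyz": [0.001,0,0.043],"angular": [0,0,0]},
    {"xyz": [0.001,0,0.043],"angular": [0,0,0]}
  ]
}}

```text
clock: 35.0
position: [0.4974, 0.2916, -0.0024]
ee_rot: [0.999, -0.035, -0.0, 0.0]
ft_force: [0.2, 0.9, -0.4]
grip_width: 0.126
grasp_force: 58.8
```

{"op": "carry_out", "data": {
  "motion": [
    {"xyz": [0,0,0],"angular": [0,0,0]},
    {"xyz": [0,0,0],"angular": [0,0,0]},
    {"xyz": [0,0,0],"angular": [0,0,0]},
    {"xyz": [0,0,0],"angular": [0,0,0]},
    {"xyz": [0,0,-0.03],"angular": [0,0,0]},
    {"xyz": [0,0,-0.08],"angular": [0,0,0]},
    {"xyz": [0,0,-0.13],"angular": [0,0,0]},
    {"xyz": [0,0,-0.18],"angular": [0,0,0]},
    {"xyz": [0,0,-0.2],"angular": [0,0,0]},
    {"xyz": [0,0,-0.2],"angular": [0,0,0]}
  ],
  "hand": 0.4
}}

```text
clock: 36.0
position: [0.4989, 0.2928, 0.2017]
ee_rot: [0.999, -0.035, 0.003, -0.002]
ft_force: [0.6, 0.7, -0.7]
grip_width: 0.4
grasp_force: 0.0
```

```bash
python3 - <<'E'
from h import *
print(get_obs()["position"])
c=camera("wrist");intray(c)
c=camera("top")
for g in((.447,-.09),):
    for k in tabend(c,g):print(g,k)
print(move(.437,-.09,.1,7))
E
```

```text
[0.49892325 0.29275998 0.20169172]
  tray [ -1.5 -21.7] [168. 137.] 86.1 [185, 76, 180, 142, 10096]
  tray [  33.  -113.5] [ 8. 66.] 86.2 [366, 77, 13, 73, 640]
  tray [ 32.1 114. ] [ 8. 66.] 86.1 [126, 78, 15, 72, 617]
  tray [-17.2 -25.8] [ 42. 108.] 85.4 [258, 110, 45, 109, 4392]
(0.447, -0.09) ('tabw', 35, 'len', 113, 'yaw', 6.9, 'tabend', array([503.8, -82.6]), 'origin', array([436.8, -90.7]))
[array([-33.4, 384.8,  97.5]), array([  0. ,  -0. , -11.1])]
```

{"op": "carry_out", "data": {
  "motion": [
    {"xyz": [-0.033,0.385,0],"angular": [0,0,-11.1]},
    {"xyz": [-0.033,0.385,0],"angular": [0,0,-11.1]},
    {"xyz": [-0.033,0.385,0],"angular": [0,0,-11.1]},
    {"xyz": [-0.033,0.385,0],"angular": [0,0,-11.1]},
    {"xyz": [-0.033,0.385,0],"angular": [0,0,-11.1]},
    {"xyz": [-0.033,0.385,0],"angular": [0,0,-11.1]},
    {"xyz": [-0.033,0.385,0.03],"angular": [0,0,-11.1]},
    {"xyz": [-0.033,0.385,0.07],"angular": [0,0,-11.1]},
    {"xyz": [-0.033,0.385,0.098],"angular": [0,0,-11.1]},
    {"xyz": [-0.033,0.385,0.098],"angular": [0,0,-11.1]},
    {"xyz": [-0.033,0.385,0.098],"angular": [0,0,-11.1]},
    {"xyz": [-0.033,0.385,0.098],"angular": [0,0,-11.1]}
  ],
  "hand": 0.6
}}

```text
clock: 37.3
position: [0.4386, -0.089, 0.1014]
ee_rot: [0.998, 0.062, 0.001, 0.0]
ft_force: [-0.2, 0.9, 0.8]
grip_width: 0.598
grasp_force: 0.0
```

```bash
python3 - <<'E'
from h import *
c=camera("wrist")
for k in tabend(c,(.45,-.09)):print(k)
print(get_obs()["position"],get_obs()["joint_pos"].round(2),move(.437,-.0905,-.007,7))
E
```

```text
('tabw', 29, 'len', 110, 'yaw', 7.2, 'tabend', array([501.4, -81.6]), 'origin', array([434.5, -90. ]))
[ 0.43883881 -0.08910199  0.10155688] [ 0.36  0.04 -0.26  2.02  0.01  1.08 -1.36] [array([ -2.3,   1.1, 108.6]), array([ 0. , -0.2,  0.2])]
```

{"op": "carry_out", "data": {
  "motion": [
    {"xyz": [-0.004,0.001,0.04],"angular": [0,0,0]},
    {"xyz": [-0.004,0.001,0.075],"angular": [0,0,0]},
    {"xyz": [-0.004,0.001,0.095],"angular": [0,0,0]},
    {"xyz": [-0.004,0.001,0.108],"angular": [0,0,0]},
    {"xyz": [-0.004,0.001,0.108],"angular": [0,0,0]}
  ]
}}

```text
clock: 37.85
position: [0.4336, -0.0908, -0.0085]
ee_rot: [0.998, 0.062, -0.0, -0.0]
ft_force: [-0.6, -0.7, 0.5]
grip_width: 0.604
grasp_force: 0.0
```

{"op": "carry_out", "data": {
  "motion": [
    {"xyz": [0,0,0],"angular": [0,0,0]},
    {"xyz": [0,0,0],"angular": [0,0,0]},
    {"xyz": [0,0,0],"angular": [0,0,0]},
    {"xyz": [0,0,0],"angular": [0,0,0]},
    {"xyz": [0,0,0],"angular": [0,0,0]},
    {"xyz": [0,0,0],"angular": [0,0,0]},
    {"xyz": [0,0,0],"angular": [0,0,0]}
  ],
  "hand": 0,
  "grip_force": 60
}}

```text
clock: 38.55
position: [0.4346, -0.0917, -0.0071]
ee_rot: [0.998, 0.062, 0.001, 0.0]
ft_force: [-1.4, 1.2, 7.5]
grip_width: 0.123
grasp_force: 59.2
```

{"op": "carry_out", "data": {
  "motion": [
    {"xyz": [0,0,-0.03],"angular": [0,0,0]},
    {"xyz": [0,0,-0.07],"angular": [0,0,0]},
    {"xyz": [0.01,-0.03,-0.1],"angular": [0,0,1]},
    {"xyz": [0.02,-0.065,-0.1],"angular": [0,0,2]},
    {"xyz": [0.031,-0.1,-0.1],"angular": [0,0,3]},
    {"xyz": [0.042,-0.135,-0.1],"angular": [0,0,4]},
    {"xyz": [0.053,-0.17,-0.1],"angular": [0,0,6]},
    {"xyz": [0.064,-0.205,-0.1],"angular": [0,0,8]},
    {"xyz": [0.075,-0.24,-0.1],"angular": [0,0,9]},
    {"xyz": [0.086,-0.275,-0.1],"angular": [0,0,10]},
    {"xyz": [0.0993,-0.305,-0.1],"angular": [0,0,11.1]},
    {"xyz": [0.0993,-0.3203,-0.1],"angular": [0,0,11.1]}
  ]
}}

```text
clock: 39.75
position: [0.4931, 0.2416, 0.0921]
ee_rot: [0.999, -0.035, 0.0, -0.001]
ft_force: [-0.2, -0.5, -1.2]
grip_width: 0.123
grasp_force: 58.9
```

{"op": "carry_out", "data": {
  "motion": [
    {"xyz": [0,0,0.02],"angular": [0,0,0]},
    {"xyz": [0,0,0.04],"angular": [0,0,0]},
    {"xyz": [0,0,0.05],"angular": [0,0,0]},
    {"xyz": [0,0,0.05],"angular": [0,0,0]},
    {"xyz": [0,0,0.05],"angular": [0,0,0]}
  ]
}}

```text
clock: 40.25
position: [0.4931, 0.2385, 0.0424]
ee_rot: [0.999, -0.035, 0.0, -0.0]
ft_force: [0.7, -0.3, -1.5]
grip_width: 0.124
grasp_force: 59.0
```

```bash
python3 - <<'E'
from h import *
o=get_obs();print(o["position"],o["grip_width"],move(.4936,.2384,-.0025,-4))
c=camera("wrist");hsv=cv2.cvtColor(c["img"],cv2.COLOR_RGB2HSV)
for k in comps(c,(hsv[...,2]>185)&(hsv[...,1]<60),.058,150):print(k[:4])
E
```

```text
[0.49305689 0.23847841 0.04238864] 0.12417583824347098 [array([ 0.5,  0. , 44.9]), array([-0. , -0. , -0.1])]
([0, 0, 92, 28, 1958], array([604., 323.]), array([36., 10.]), 86.0)
([126, 0, 215, 28, 5936], array([599., 249.]), array([83., 10.]), 86.0)
([334, 49, 21, 129, 1873], array([557., 207.]), array([ 6., 52.]), 86.1)
([56, 111, 55, 55, 2594], array([556., 318.]), array([20., 23.]), 86.0)
([155, 115, 51, 55, 2600], array([551., 277.]), array([20., 23.]), 86.0)
([246, 116, 63, 70, 4242], array([544., 236.]), array([26., 30.]), 86.0)
([44, 169, 88, 124, 3065], array([513., 325.]), array([32., 60.]), 86.2)
([144, 173, 75, 123, 3013], array([508., 281.]), array([32., 60.]), 86.0)
([232, 191, 92, 72, 4771], array([510., 238.]), array([41., 34.]), 86.0)
([45, 204, 37, 92, 2033], array([505., 339.]), array([11., 46.]), 86.1)
([154, 209, 29, 61, 1368], array([507., 289.]), array([11., 30.]), 86.0)
```

Same tab position as with the other inserts (rows 116–186). Lower and release.

{"op": "carry_out", "data": {
  "motion": [
    {"xyz": [0,0,0.01],"angular": [0,0,0]},
    {"xyz": [0,0,0.02],"angular": [0,0,0]},
    {"xyz": [0,0,0.03],"angular": [0,0,0]},
    {"xyz": [0,0,0.038],"angular": [0,0,0]},
    {"xyz": [0,0,0.042],"angular": [0,0,0]},
    {"xyz": [0,0,0.044],"angular": [0,0,0]},
    {"xyz": [0,0,0.044],"angular": [0,0,0]}
  ]
}}

```text
clock: 41.0
position: [0.4926, 0.2385, -0.002]
ee_rot: [0.999, -0.035, -0.0, 0.0]
ft_force: [-3.1, -1.1, 3.4]
grip_width: 0.128
grasp_force: 59.7
```

{"op": "carry_out", "data": {
  "motion": [
    {"xyz": [0,0,0],"angular": [0,0,0]},
    {"xyz": [0,0,0],"angular": [0,0,0]},
    {"xyz": [0,0,0],"angular": [0,0,0]},
    {"xyz": [0,0,0],"angular": [0,0,0]},
    {"xyz": [0,0,-0.03],"angular": [0,0,0]},
    {"xyz": [0,0,-0.08],"angular": [0,0,0]},
    {"xyz": [0,0,-0.13],"angular": [0,0,0]},
    {"xyz": [0.04,-0.02,-0.17],"angular": [0,0,0]},
    {"xyz": [0.08,-0.04,-0.2],"angular": [0,0,0]},
    {"xyz": [0.08,-0.04,-0.2],"angular": [0,0,0]},
    {"xyz": [0.08,-0.04,-0.2],"angular": [0,0,0]}
  ],
  "hand": 0.4
}}

```text
clock: 42.1
position: [0.5769, 0.2735, 0.1985]
ee_rot: [0.999, -0.036, 0.001, -0.001]
ft_force: [-1.0, -0.4, -1.5]
grip_width: 0.402
grasp_force: 0.0
```

```bash
python3 - <<'E'
from h import *
print(get_obs()["position"])
c=camera("wrist");t=camera("top")
hsv=cv2.cvtColor(c["img"],cv2.COLOR_RGB2HSV)
for k in comps(c,hsv[...,2]<60,.056,60): print("blk",k[:4])
for k in tabend(t,(.5,-.05),.3):print(k)
b=cv2.resize(t["img"][110:320,120:460],None,fx=1.6,fy=1.6)
a=cv2.resize(c["img"][50:300,100:480],(544,264))
cv2.imwrite("pics/w10.png",np.vstack([a,b[:,:544]])[:,:,::-1])
E
```

```text
[0.57689151 0.27351424 0.19852687]
blk ([107, 130, 22, 32, 380], array([623., 409.]), array([16., 27.]), 86.0)
blk ([226, 138, 19, 21, 191], array([614., 309.]), array([16., 17.]), 84.5)
blk ([0, 257, 560, 163, 44909], array([415., 284.]), array([608., 191.]), 86.1)
blk ([447, 281, 17, 33, 74], array([456., 109.]), array([40.,  3.]), 25.4)
```

View pics/w10.png

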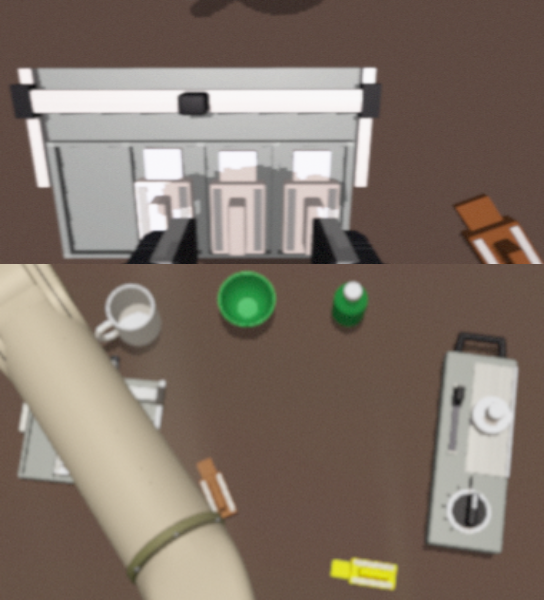

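The picture shows all three inserts in lanes with tabs towards the bar, and no white insert left over. Dial, lock and holder are unchanged. Now I close the bar.

{"op": "carry_out", "data": {
  "motion": [
    {"xyz": [0.033,-0.038,0.04],"angular": [0,0,0]},
    {"xyz": [0.033,-0.038,0.08],"angular": [0,0,0]},
    {"xyz": [0.033,-0.038,0.12],"angular": [0,0,0]},
    {"xyz": [0.033,-0.038,0.155],"angular": [0,0,0]},
    {"xyz": [0.033,-0.038,0.178],"angular": [0,0,0]},
    {"xyz": [0.033,-0.038,0.192],"angular": [0,0,0]},
    {"xyz": [0.033,-0.038,0.192],"angular": [0,0,0]},
    {"xyz": [0.033,-0.038,0.192],"angular": [0,0,0]}
  ],
  "hand": 0.6
}}

```text
clock: 43.0
position: [0.6111, 0.3084, 0.0067]
ee_rot: [0.999, -0.035, 0.0, -0.0]
ft_force: [-0.6, 0.2, 0.6]
grip_width: 0.595
grasp_force: 0.0
```

{"op": "carry_out", "data": {
  "motion": [
    {"xyz": [0,0,0],"angular": [0,0,0]},
    {"xyz": [0,0,0],"angular": [0,0,0]},
    {"xyz": [0,0,0],"angular": [0,0,0]},
    {"xyz": [0,0,0],"angular": [0,0,0]},
    {"xyz": [0,0,0],"angular": [0,0,0]},
    {"xyz": [0,0,0],"angular": [0,0,0]}
  ],
  "hand": 0,
  "grip_force": 25
}}

```text
clock: 43.6
position: [0.6117, 0.3096, 0.0073]
ee_rot: [0.999, -0.035, 0.001, -0.001]
ft_force: [-0.1, 3.1, 6.3]
grip_width: 0.2
grasp_force: 30.3
```

{"op": "carry_out", "data": {
  "motion": [
    {"xyz": [-0.006,0,0],"angular": [0,0,0]},
    {"xyz": [-0.014,0,0],"angular": [0,0,0]},
    {"xyz": [-0.022,0,0],"angular": [0,0,0]},
    {"xyz": [-0.03,0,0],"angular": [0,0,0]},
    {"xyz": [-0.038,0,0],"angular": [0,0,0]},
    {"xyz": [-0.045,0,0],"angular": [0,0,0]},
    {"xyz": [-0.051,0,0],"angular": [0,0,0]},
    {"xyz": [-0.056,0,0],"angular": [0,0,0]},
    {"xyz": [-0.059,0,0],"angular": [0,0,0]},
    {"xyz": [-0.061,0,0],"angular": [0,0,0]},
    {"xyz": [-0.061,0,0],"angular": [0,0,0]}
  ]
}}

```text
clock: 44.7
position: [0.5519, 0.3138, 0.0073]
ee_rot: [0.999, -0.035, 0.002, -0.001]
ft_force: [4.9, 4.6, 2.7]
grip_width: 0.204
grasp_force: 29.9
```

{"op": "carry_out", "data": {
  "motion": [
    {"xyz": [-0.002,0,0],"angular": [0,0,0]},
    {"xyz": [-0.003,0,0],"angular": [0,0,0]},
    {"xyz": [-0.003,0,0],"angular": [0,0,0]},
    {"xyz": [-0.003,0,0],"angular": [0,0,0]}
  ]
}}

```text
clock: 45.1
position: [0.5519, 0.3138, 0.0073]
ee_rot: [0.999, -0.036, 0.004, -0.002]
ft_force: [17.7, 7.9, -5.9]
grip_width: 0.199
grasp_force: 28.7
```

{"op": "carry_out", "data": {
  "motion": [
    {"xyz": [0,0,0],"angular": [0,0,0]},
    {"xyz": [0,0,0],"angular": [0,0,0]},
    {"xyz": [0,0,0],"angular": [0,0,0]},
    {"xyz": [0,0,0],"angular": [0,0,0]},
    {"xyz": [0,0,-0.03],"angular": [0,0,0]},
    {"xyz": [0,0,-0.08],"angular": [0,0,0]},
    {"xyz": [0,0,-0.13],"angular": [0,0,0]},
    {"xyz": [0,0,-0.18],"angular": [0,0,0]},
    {"xyz": [0,0,-0.22],"angular": [0,0,0]},
    {"xyz": [0,0,-0.22],"angular": [0,0,0]},
    {"xyz": [0,0,-0.22],"angular": [0,0,0]}
  ],
  "hand": 0.6
}}

```text
clock: 46.2
position: [0.5472, 0.313, 0.2264]
ee_rot: [0.999, -0.035, 0.001, -0.0]
ft_force: [-1.2, -0.5, -1.5]
grip_width: 0.598
grasp_force: 0.0
```

```bash
python3 - <<'E'
from h import *
o=get_obs();print(o["position"],o["ft_force"].round(1),o["clock"])
c=camera("wrist");intray(c);t=camera("top")
hsv=cv2.cvtColor(c["img"],cv2.COLOR_RGB2HSV)
for k in comps(c,hsv[...,2]<60,.056,60): print("blk",k[:4])
hsv=cv2.cvtColor(t["img"],cv2.COLOR_RGB2HSV)
for k in comps(t,(hsv[...,2]<60)&(hsv[...,1]<120),.08,20):
    if k[0][0]>380 and k[0][1]<300: print("top blk",k[:4])
E
```

```text
[0.54724841 0.31296812 0.2263729 ] [-1.2 -0.5 -1.5] 46.2
  tray [-14.1   1.5] [222. 113.] 84.7 [172, 149, 210, 103, 10704]
  tray [ 37.  -56.1] [19.  8.] 67.9 [322, 149, 19, 9, 66]
blk ([160, 155, 15, 29, 270], array([566., 418.]), array([13., 27.]), 83.7)
blk ([379, 154, 15, 29, 276], array([552., 209.]), array([13., 27.]), 88.2)
blk ([270, 163, 14, 6, 66], array([562., 314.]), array([12.,  5.]), 85.7)
blk ([269, 171, 16, 11, 106], array([551., 315.]), array([10., 15.]), 4.3)
blk ([449, 233, 23, 51, 122], array([453., 133.]), array([63.,  4.]), 23.4)
blk ([473, 243, 19, 36, 171], array([449., 110.]), array([46.,  6.]), 24.8)
blk ([0, 259, 560, 161, 44506], array([363., 325.]), array([662., 205.]), 86.1)
top blk ([404, 154, 30, 14, 148], array([ 696., -343.]), array([78., 31.]), 84.8)
top blk ([404, 188, 4, 10, 26], array([ 605., -306.]), array([ 8., 25.]), 89.2)
top blk ([410, 255, 9, 19, 61], array([ 415., -320.]), array([45., 21.]), 17.6)
```

```bash
python3 -c "
from workcell import *
print(hand_in())"
```

```text
the job is handed in; nothing more can be done
None
```

I handed the job in at about 46 s with every step done, but hand-in returned no verdict: dial at zero, lock at its far stop, holder over the blade, all three inserts found laid in lanes with tabs to the bar, and the bar closed last to its stop.

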